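Free the bulb holder and turn it over for inspection

TASK

The bulb holder in the lamp housing lets go with a part turn, but nothing shows whether it is left- or right-handed: try it, feel which way gives, turn it that way and lift it out. Lay it flat and bulb down in the blue fork of the turnover cradle, ears along the hinge, and let go, swing that fork right over so that the holder ends bulb up on the grey fork, lay the blue fork flat back where it was, and stand the holder bulb up in the tray. Do not touch the glass bulb with the gripper and leave the other things on the bench where they are.

Things in the scene. Friction and masses are not known exactly. Their poses are not given: they have to be found in the camera images.
- holder: Bulb holder, about 120 g: orange flange, a disc 58 mm across, 8 mm thick, with two ears along x (76 mm over both, 16 mm wide). Origin: centre of the flange's bulb-side face; z points from bulb to connector. A key 10 mm wide and 9 mm deep sits under the flange at y = -22 mm. It starts in the housing, connector up, ears under the claws. It can stand on the end of its connector block.
- block_mid (a point): On the holder's axis at z = 37 mm: near the end of the black connector block, which is 28 mm (x) by 20 mm (y) and runs from z = 8 to 42 mm. Fingertips kept 10 mm above the flange clear the claws.
- collar_mid (a point): On the holder's axis at z = -8 mm: middle of the metal collar, 26 mm in diameter, z = 0 to -16 mm, between flange and bulb. With the bulb up it can be held by the fingertips just above the flange, the bulb (28 mm farther) standing between the fingers.
- bulb: The glass bulb of the holder, 14 mm in diameter, holder z = -16 to -44 mm; same origin and axes as the holder. Not to be touched with the gripper.
- housing: Black round lamp housing fixed face down on the bench, 124 mm across the foot, 82 mm across the top. Origin: centre of its underside, z up. The flange rests on its rim, 80 mm up. Two grey claws 18 mm wide at x = +-31 to +-51 mm hook over the ears; their tops are 95.5 mm up.
- socket (a point): Centre of the housing's rim, 80 mm up. The holder, turned about this axis, stops hard after 0.1 to 0.2 rad one way (a hidden stop; each way equally likely, not visible, grip it firmly and feel); the other way it turns easily and from about 0.7 to 2 rad its ears are clear of the claws and it lifts straight out.
- cradle: Turnover cradle fixed on the bench: aluminium base 130 mm (x) by 330 mm (y), 10 mm thick, two forks 90 mm wide, 8 mm thick on one hinge axis along its x axis, 70 mm up. Origin: centre of its underside. The blue fork lies towards +y, the grey one folds down towards -y. Hinge uprights at x = +-48 to +-58 mm, 82 mm high.
- hinge_mid (a point): Middle of the cradle's hinge axis, 70 mm above the bench; axes as the cradle.
- load_fork (a joint): Angle of the blue fork: 0 lying flat towards cradle +y, pi/2 upright, pi swung right over to -y, on top of the grey fork. Light hinge; it falls either way when let go off the vertical.
- load_nest (a point): Place for the holder's origin in the blue fork: on its upper face, 70 mm from the hinge axis, 4.5 mm below axis height when flat; moves with the fork. Slot 32 mm wide, closed 16 mm to the hinge side of this point, open outwards; a notch 18 mm wide goes 14 mm on towards the hinge. The holder lies connector up, ears parallel to the hinge (within 0.15 rad), its key in the slot or the notch.
- bar_mid (a point): Middle of the red bar of the blue fork, 12 mm in diameter, 76 mm long, parallel to the hinge and 145 mm from it, at axis height when flat; moves with the fork. The prongs end 105 mm from the axis, only two thin arms go on to the bar's ends. The bar is a sleeve that turns freely, so a gripper pointing down can hold it through the whole swing.
- recv_fork (a joint): Angle of the grey fork: 0 folded flat towards cradle -y, about 1.57 upright. It starts raised, leaning back a little, its end about 180 mm above the bench (carry the holder clear over it); its stiff hinge stays where it is put, and the blue fork with the holder in it pushes it down flat in front of it.
- recv_nest (a point): On the grey fork's inner (when flat, upper) face, 70 mm from the hinge axis; when flat 65.5 mm above the bench. Slot 40 mm wide, closed 20 mm to the hinge side of this point, open outwards; the fork ends 108 mm from the axis. The turned-over holder lies on this face, connector hanging in the slot, its origin 8 mm above the face.
- tray: Square dark steel tray fixed on the bench, 150 mm each way, wall 5 mm thick and 16 mm high, green floor 5 mm above the bench. Origin: centre of its underside.
- spray_can: Bystander: spray can 54 mm across, 160 mm high, standing. Origin: centre of its underside.
- carton: Bystander: cardboard box 60 x 60 x 45 mm. Origin: centre of its underside.
- boot: Bystander: black rubber ring 90 mm across, 22 mm high. Origin: centre of its underside.
Not all that is in view belongs to the job. Leave any turquoise look-alike of the holder alone.

How it is judged (in metres and radians):
On the way, in this order (a step that is already met when the one before it is completed fails the run):
1. the holder has been turned 0.5 rad or more while still seated in the housing (angle between the x axis of holder and the x axis of housing, either way round above 0.5 rad and z of holder in the frame of housing below 0.085 m and horizontal distance between holder and housing below 0.008 m), for 0.05 s.
2. the holder lies bulb down in the flat blue fork, within 20 mm of its nest, let go (distance between holder and load_nest below 0.02 m and angle between holder's own z axis and vertical below 0.15 rad and value of joint load_fork below 0.1 rad and contact force between the fingers and holder below 0.2 N), for 0.1 s.
3. the blue fork is swung right over and the holder lies bulb up on the flat grey fork (value of joint load_fork above 2.95 rad and value of joint recv_fork below 0.2 rad and angle between holder's own z axis and vertical above 2.9 rad and distance between holder and recv_nest below 0.035 m), for 0.1 s.
At the end, for the whole second after the job is handed in: The holder stands at rest bulb up (within 0.15 rad of upright) on its connector block on the tray's floor, its axis within 60 mm of the tray's centre along each side. The blue fork lies back flat (below 0.3 rad) (angle between holder's own z axis and vertical above 2.99 rad and x of holder in the frame of tray between -0.06 and 0.06 m and y of holder in the frame of tray between -0.06 and 0.06 m and z of holder in the frame of tray between 0.042 and 0.052 m and linear speed of holder below 0.02 m/s and value of joint load_fork below 0.3 rad); the robot touches nothing.
It fails at once if the gripper's fingers press on the glass bulb (over 1 N) (contact force between the fingers and bulb above 1 N).
It fails at once if a bystander is moved by more than 30 mm (distance of any of spray_can, carton, boot from where it was at the start of the episode above 0.03 m).
It also fails if it takes over 72 s, if anything falls off the work surface, if the arm or the gripper's body presses on something with over 40 N, if the wrist force passes 120 N, or if a joint passes its speed limit or range.

ROBOT

A 6-joint arm with a two-finger parallel gripper is mounted at the origin on the work surface. World frame = base frame: x ahead of the robot, y to its left, z up, the work surface at z = 0. Lengths are in m, angles in degrees, forces in N, time in s.
With the tool pointing down it reaches from about 0.25 to 0.725 m from the base axis. Payload 9.7 kg.
Tool frame: the origin (TCP) lies at the very end of the fingers, on their centre line; the grasp point (between the pads) lies 19 mm behind it (bot.grip_point_offset is the z of the grasp point in the tool frame, in m); z points along the fingers, x is the direction in which the jaws open and shut, and the axes are right-handed (so a half turn about z gives the same grasp; the last joint's range is limited). The gripper opens to 85 mm and grips with 20 to 120 N. Pads are 22 mm wide; open, the fingers measure 114 mm over their backs; the gripper's body (76 mm by 85 mm) begins 54 mm behind the grasp point. The pads swing forward as they close: fully open they stand 13 mm farther back than shut.
Start: joints at [68.984, 4.979, 10.078, 95.1, 0, 90], TCP at [0.197, 0.513, 0.231] pointing down, gripper open.
Joint ranges: [-179.16, 179.16], [-48.56, 103.87], [-65.8, 70.77], [-126.05, 130.52], [-82.76, 87.17], [-180, 180]. Speed limits (degrees/s): [127.2, 127.2, 147.25, 180, 180, 180].

INTERFACE

Orientations are given as [roll, pitch, yaw] about the fixed x, y, z axes, in that order (R = Rz(yaw) Ry(pitch) Rx(roll)).
In Python, from workcell import get_obs, viewer, job_done, bot gives the robot as it stands.
- The arm moves only by the shell command python3 -m handwheel 'ROWS' [FORCE]. ROWS is JSON, a list of rows, each a list of 5 numbers: the closure, from 0 (fully open) to 1 (shut), then the shift along the world's x, y, z in m, then the turn about the world's z in degrees. A call has 1 to 5 rows; each row is the pose to reach, as a shift and turn from the pose measured when the call began; what a row does not reach only later rows make up. A row lasts 1/10 s, in which the tool goes at most 50 mm and 8.59 degrees, less where a joint would pass 70% of its speed; a pose out of reach is approached as far as the arm can. A call with a gripper value outside its range is refused whole. The fingers move at their own pace and stop on an object; FORCE is the grip in N (left out, the last holds). Time passes only in rows, so rows that repeat a pose let the fingers close. It gives the time, the measured TCP pose, the force and the opening at its end, in the units of the state.
- get_obs(): the state, without advancing time (a new reading comes with each control period).
- viewer.camera(name): name is "scene" or "side" or "wrist"; returns a dict with "color" (400x640x3 uint8, blue, green, red), "K" (3x3 intrinsics, pixels), "origin" and "orientation" of the camera in the world. Camera axes: x right, y down, z forward; pixel columns grow to the right and rows downward; lengths in m; the calibration is good to about 2 mm. A picture is of the moment at which its call begins. There is no depth.
- job_done(): hands the job in, once; it reports no verdict.
The state is a dict: "time": time; "q": joint angles; "qd": joint speeds; "joint_efforts": joint torques, N m; "ee_pos": TCP position; "tcp_rot": TCP orientation; "wrist_force": force on the tool from outside, world axes, zero at the start; "torque": the same for the moment, N m; "opening": finger opening in m.
Only numpy, scipy, OpenCV 4.12 (cv2) and the standard library are available. Lean on these libraries where they do the work, as an engineer would, in place of code of your own. Each camera call takes 0.05 s, during which the arm holds its last target.

## Working session

There is one attempt and no reset: what is moved stays moved. The work goes in short steps, Python scripts to look and compute and a shell command to move; the robot and the scene stay as the last step left them, time stands still between calls to the robot, and variables do not carry over. Pictures are saved under pics/ and viewed, and the job is handed in when it is done.

```bash
ls; mkdir -p pics; python3 - <<'E'
from workcell import get_obs, viewer, bot
import cv2
print(get_obs(), bot.grip_point_offset)
for n in ("scene","side","wrist"):
    c=viewer.camera(n); cv2.imwrite(f"pics/{n}0.png",c["color"]); print(n,c["K"],c["origin"],c["orientation"])
E
```

```text
pics
{'time': 0.0, 'q': array([6.89836896e+01, 5.01306407e+00, 1.00329996e+01, 9.51001502e+01,
       1.00835780e-04, 9.00002383e+01]), 'qd': array([-0.05308866,  0.04432365, -0.10026124,  0.09873754,  0.08191301,
        0.06531838]), 'joint_efforts': array([-1.99059614e-03, -5.20383453e+01,  4.64807332e+01,  1.61991525e-02,
       -8.95467406e-05,  1.96096016e-05]), 'ee_pos': array([0.1971619 , 0.513189  , 0.23055121]), 'tcp_rot': array([-1.79999899e+02,  8.02147380e-02,  6.89834513e+01]), 'wrist_force': array([-0.17032818, -0.19499923,  0.62006067]), 'torque': array([-0.00258253,  0.01365019, -0.01300493]), 'opening': 0.08520306863731822} -0.0187
scene [[437.27969334   0.         317.34287152]
 [  0.         437.27969334 202.65233851]
 [  0.           0.           1.        ]] [1.58233966 0.22455093 0.78172568] [-123.29149355    1.06051653  104.79594864]
side [[461.53621234   0.         328.70939895]
 [  0.         461.53621234 205.61093818]
 [  0.           0.           1.        ]] [ 0.1627733  -1.14300251  0.84394392] [-122.1493797    -1.31139961  -17.8857968 ]
wrist [[331.91757716   0.         314.62076976]
 [  0.         331.91757716 199.92447205]
 [  0.           0.           1.        ]] [0.12410962 0.5408447  0.37141694] [1.62161141e+02 2.34332285e-02 6.90432054e+01]
```

View pics/scene0.png

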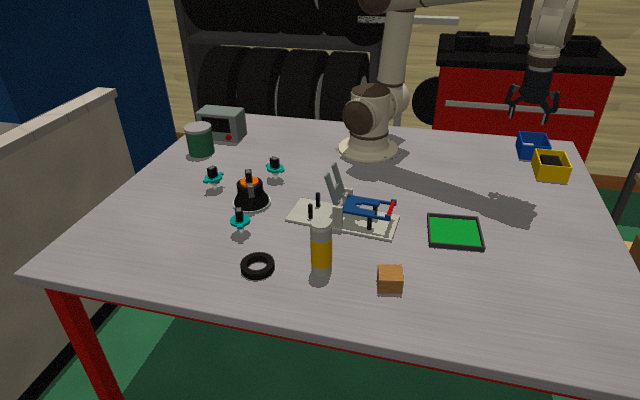

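View pics/side0.png

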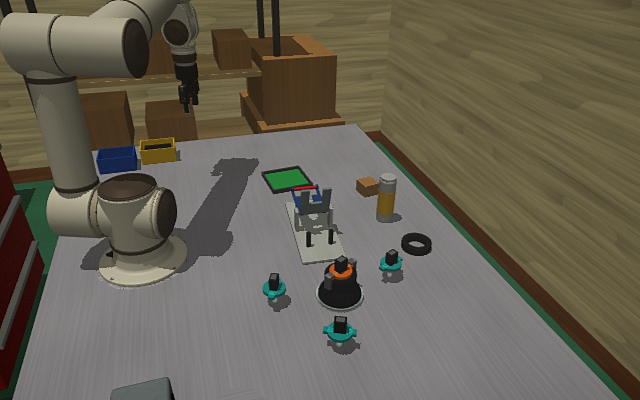

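View pics/wrist0.png

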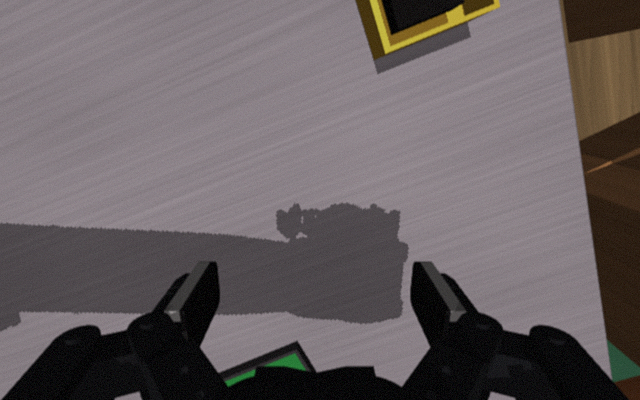

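The scene view shows the housing with the orange holder near (251,190), three turquoise look-alikes around it, the cradle near (345,210) with its blue fork to the right, and the tray near (455,231). In the side view the housing is near (340,285), the cradle near (315,230) and the tray near (288,180). I'll zoom in.

```bash
cat > h.py <<'E'
import numpy as np, cv2
from scipy.spatial.transform import Rotation as R
from workcell import get_obs, viewer
def cam(n):
    c=viewer.camera(n); c['R']=R.from_euler('xyz',c['orientation'],degrees=True).as_matrix(); return c
def ray(c,u,v):
    return c['R']@(np.linalg.inv(c['K'])@[u,v,1])
def onz(c,u,v,z):
    d=ray(c,u,v); return c['origin']+d*(z-c['origin'][2])/d[2]
def proj(c,P):
    p=(np.atleast_2d(P)-c['origin'])@c['R']; p=p@c['K'].T; return p[:,:2]/p[:,2:]
def tri(c1,p1,c2,p2):
    d1=ray(c1,*p1);d2=ray(c2,*p2);d1/=np.linalg.norm(d1);d2/=np.linalg.norm(d2)
    A=np.c_[d1,-d2];s=np.linalg.lstsq(A,c2['origin']-c1['origin'],rcond=None)[0]
    a=c1['origin']+s[0]*d1;b=c2['origin']+s[1]*d2
    return (a+b)/2,np.linalg.norm(a-b)
def crop(img,u0,v0,w,h,s,name):
    cv2.imwrite(name,cv2.resize(img[v0:v0+h,u0:u0+w],None,fx=s,fy=s,interpolation=cv2.INTER_CUBIC))
E
python3 - <<'E'
from h import *
a=cv2.imread('pics/scene0.png');b=cv2.imread('pics/side0.png')
crop(a,225,155,190,90,4,'pics/sc1.png'); crop(b,260,150,160,170,3.5,'pics/sd1.png')
E
```

```text
(no output)
```

View pics/sc1.png

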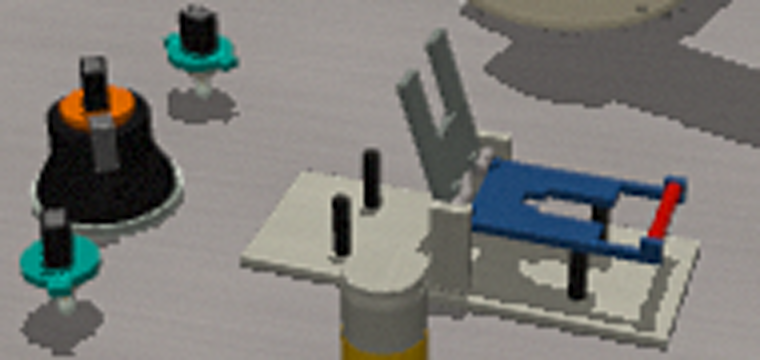

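View pics/sd1.png

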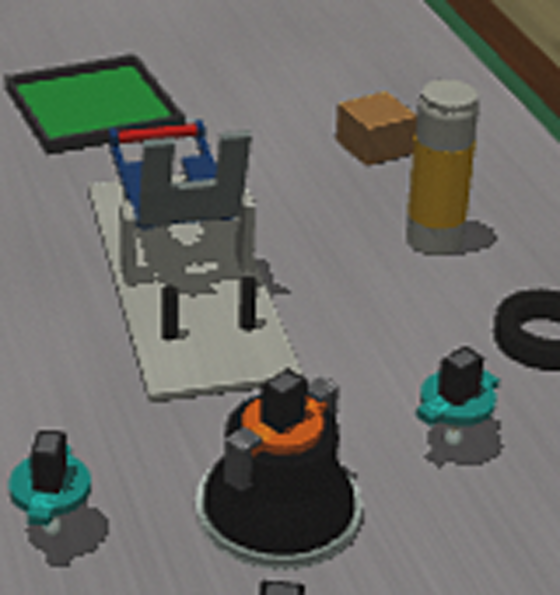

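```bash
python3 - <<'E'
from h import *
from scipy.optimize import least_squares
s=cam('scene');d=cam('side')
S=lambda x,y:(225+x/4,155+y/4); D=lambda x,y:(260+x/3.5,150+y/3.5)
for p in [(241,262),(305,171),(667,333),(700,240)]: print('sc base',onz(s,*S(*p),.01).round(4))
for p in [(90,185),(150,388),(300,370)]: print('sd base',onz(d,*D(*p),.01).round(4))
# bar ends
print('bar', onz(s,*S(676,184),.07).round(4), onz(s,*S(657,236),.07).round(4), onz(d,*D(118,135),.07).round(4),onz(d,*D(200,128),.07).round(4))
# housing foot extents
for p in [(30,190),(184,183),(108,235)]: print('hs',onz(s,*S(*p),.003).round(4))
for p in [(197,500),(362,500),(280,562)]: print('hd',onz(d,*D(*p),.003).round(4))
# block top centre z=.122
print('blk',onz(s,*S(94,64),.122).round(4),onz(d,*D(288,381),.122).round(4), tri(s,S(94,64),d,D(288,381)))
# claws tops
print('claw near sc',onz(s,*S(104,120),.0955), 'sd',onz(d,*D(242,440),.0955),onz(d,*D(325,387),.0955))
# tray outer corners top z .016 side
for p in [(6,78),(134,57),(187,122),(48,152)]: print('tray sd',onz(d,*D(*p),.016).round(4))
c=s['color']; hsv=cv2.cvtColor(c,cv2.COLOR_BGR2HSV)
for n,C in (('scene',s),('side',d)):
    hsv=cv2.cvtColor(C['color'],cv2.COLOR_BGR2HSV)
    m=((hsv[...,0]>50)&(hsv[...,0]<70)&(hsv[...,1]>180)&(hsv[...,2]>100)).astype(np.uint8)
    k,l,st,ce=cv2.connectedComponentsWithStats(m); i=1+np.argmax(st[1:,4])
    mm=(l==i).astype(np.uint8);q=cv2.minAreaRect(np.argwhere(mm)[:,::-1].astype(np.float32))
    print(n,'green',ce[i],st[i],onz(C,*ce[i],.005).round(4))
E
```

```text
sc base [ 0.5672 -0.1591  0.01  ]
sc base [ 0.4333 -0.1483  0.01  ]
sc base [0.5797 0.164  0.01  ]
sc base [0.4584 0.1749 0.01  ]
sd base [0.4526 0.1711 0.01  ]
sd base [ 0.4269 -0.147   0.01  ]
sd base [ 0.5522 -0.1591  0.01  ]
bar [0.4771 0.1541 0.07  ] [0.5478 0.1488 0.07  ] [0.4783 0.1573 0.07  ] [0.5574 0.1491 0.07  ]
hs [ 0.5017 -0.3626  0.003 ]
hs [ 0.4629 -0.2432  0.003 ]
hs [ 0.5474 -0.2759  0.003 ]
hd [ 0.4282 -0.2768  0.003 ]
hd [ 0.5475 -0.3121  0.003 ]
hd [ 0.467  -0.3554  0.003 ]
blk [ 0.4895 -0.2981  0.122 ] [ 0.4875 -0.3007  0.122 ] (array([ 0.48789504, -0.29905995,  0.12085984]), np.float64(0.0004437864806743231))
claw near sc [ 0.52616372 -0.27780959  0.0955    ] sd [ 0.44659936 -0.32276827  0.0955    ] [ 0.52317495 -0.28394894  0.0955    ]
tray sd [0.4142 0.3997 0.016 ]
tray sd [0.5598 0.4109 0.016 ]
tray sd [0.5756 0.2549 0.016 ]
tray sd [0.4247 0.2339 0.016 ]
scene green [454.11308017 230.87763713] [ 430  217   51   29 1185] [0.4962 0.3358 0.005 ]
side green [303.5 182.5] [300 182   8   2   8] [0.5506 0.3003 0.005 ]
```

Housing is at about (0.488, -0.300) with its claw axis at about 27°. The cradle sits near (0.504, 0.008) with yaw about -4.6°, and the tray near (0.494, 0.325). Next I'll travel to a point above the housing.

```bash
python3 -m handwheel '[[0,0.015,-0.045,0.02,-8],[0,0.03,-0.09,0.04,-16],[0,0.045,-0.135,0.06,-24],[0,0.06,-0.18,0.07,-32],[0,0.075,-0.225,0.07,-40]]'; python3 -c "
from workcell import get_obs;print(get_obs()['q'])"
```

```text
time: 0.75
ee_pos: [0.2724, 0.2871, 0.3024]
tcp_rot: [-180.0, -0.1, 28.7]
wrist_force: [1.5, 0.0, 0.8]
opening: 0.0857
[ 4.64949543e+01 -1.35992716e+01  7.33405339e-01  1.04222119e+02
  5.51385646e-03  1.07788530e+02]
```

q6 = 90 - (yaw - q1), so a yaw near +117 leaves the most wrist room and also suits the cradle.

```bash
python3 -m handwheel '[[0,0.018,-0.045,0,8],[0,0.036,-0.09,0,16],[0,0.054,-0.135,0,24],[0,0.072,-0.18,0,32],[0,0.09,-0.225,0,40]]'; python3 -m handwheel '[[0,0.02,-0.045,0,8],[0,0.04,-0.09,0,16],[0,0.06,-0.135,0,24],[0,0.08,-0.18,0,32],[0,0.1,-0.225,0,40]]';
```

```text
time: 1.25
ee_pos: [0.3466, 0.1037, 0.3026]
tcp_rot: [-180.0, -0.1, 62.4]
wrist_force: [1.3, 0.4, -0.2]
opening: 0.0855
time: 1.75
ee_pos: [0.4305, -0.0844, 0.3029]
tcp_rot: [180.0, -0.1, 97.7]
wrist_force: [1.4, 0.4, 0.2]
opening: 0.0857
```

```bash
python3 -m handwheel '[[0,0.014,-0.045,0,5],[0,0.028,-0.09,0,10],[0,0.042,-0.135,0,15],[0,0.057,-0.18,0,19],[0,0.057,-0.215,0,19]]';python3 -m handwheel '[[0,0,0,0,0],[0,0,0,0,0]]'; python3 - <<'E'
from h import *
c=cam('wrist');cv2.imwrite('pics/w1.png',c['color']);np.savez('w1.npz',**c);print(get_obs()['ee_pos'],get_obs()['tcp_rot'])
E
```

```text
time: 2.25
ee_pos: [0.4883, -0.302, 0.3015]
tcp_rot: [-180.0, -0.2, 116.8]
wrist_force: [1.0, 0.4, -0.1]
opening: 0.0852
time: 2.45
ee_pos: [0.4881, -0.3027, 0.3006]
tcp_rot: [-179.9, -0.3, 116.7]
wrist_force: [-0.2, -0.3, -0.5]
opening: 0.0856
[ 0.48818307 -0.3017462   0.30117699] [-179.97520965   -0.23492238  116.74535339]
```

View pics/w1.png

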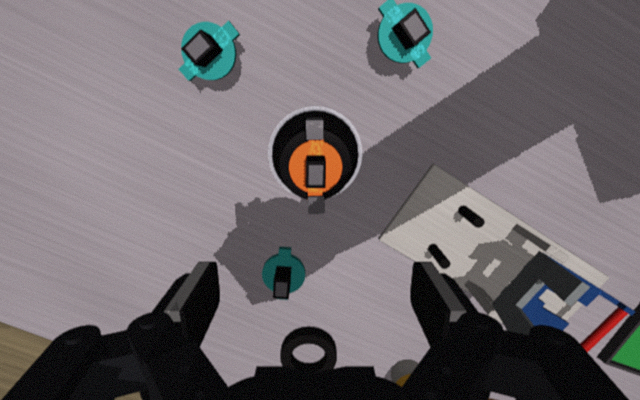

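The wrist view shows the block top at about (315,176), claws at (314,128) and (316,203), and the orange flange centred near (315,167). The jaws are square to the claw axis.

```bash
python3 - <<'E'
from h import *
c=dict(np.load('w1.npz'))
crop(c['color'],250,90,130,140,5,'pics/w1c.png') 
E
```

```text
(no output)
```

View pics/w1c.png

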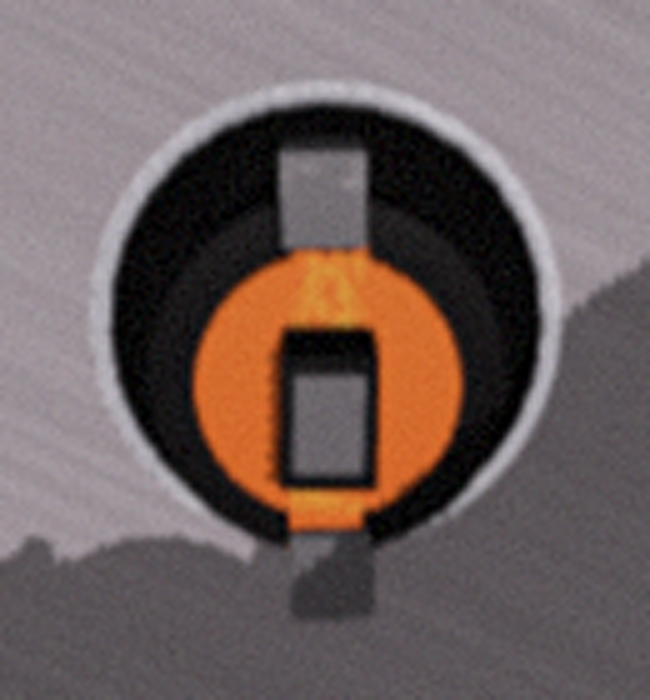

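```bash
python3 - <<'E'
from h import *
c=dict(np.load('w1.npz'));P=lambda x,y:(250+x/5,90+y/5)
print('blk',onz(c,*P(329,427),.122),'flange',onz(c,*P(328,385),.088))
a=onz(c,*P(322,244),.0955);b=onz(c,*P(331,540),.0955);print(a,b,(a+b)/2,np.degrees(np.arctan2(*(b-a)[1::-1])))
a=onz(c,*P(322,150),.0955);b=onz(c,*P(331,618),.0955);print(a,b,(a+b)/2,np.degrees(np.arctan2(*(b-a)[1::-1])))
for p in [(327,80),(562,310),(92,310)]: print(onz(c,*P(*p),0.003))
E
```

```text
blk [ 0.48627519 -0.3018307   0.122     ] flange [ 0.48524097 -0.30225966  0.088     ]
[ 0.45789778 -0.31752566  0.0955    ] [ 0.51431414 -0.2869138   0.0955    ] [ 0.48610596 -0.30221973  0.0955    ] 28.484525287165773
[ 0.44097791 -0.32604598  0.0955    ] [ 0.53050892 -0.27872488  0.0955    ] [ 0.48574341 -0.30238543  0.0955    ] 27.858434372147638
[ 0.4308953  -0.32920052  0.003     ]
[ 0.45531081 -0.24701259  0.003     ]
[ 0.51129125 -0.35837924  0.003     ]
```

```bash
python3 -m handwheel '[[0,-0.0015,0,-0.045,1],[0,-0.0015,0,-0.09,1],[0,-0.0015,0,-0.135,1],[0,-0.0015,0,-0.17,1],[0,-0.0015,0,-0.17,1]]';python3 -m handwheel '[[0,0,0,-0.015,0],[0,0,0,-0.03,0],[0,0,0,-0.03,0]]'; python3 - <<'E'
from h import *
for n in ('wrist','side'):
  c=cam(n);cv2.imwrite(f'pics/{n}2.png',c['color'])
crop(c['color'],270,200,150,110,5,'pics/side2c.png')
print(get_obs()['ee_pos'],get_obs()['tcp_rot'])
E
```

```text
time: 3.0
ee_pos: [0.4846, -0.299, 0.1268]
tcp_rot: [-179.8, -0.6, 117.8]
wrist_force: [-0.5, -0.8, -0.2]
opening: 0.0853
time: 3.3
ee_pos: [0.4845, -0.2984, 0.0965]
tcp_rot: [-179.8, -0.6, 117.9]
wrist_force: [-0.1, 0.7, 0.1]
opening: 0.0854
[ 0.48505717 -0.29901034  0.09810385] [-179.80967663   -0.53684334  117.84713053]
```

View pics/wrist2.png

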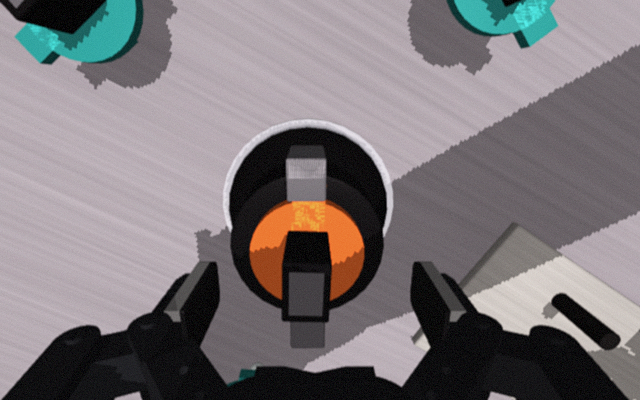

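View pics/side2c.png

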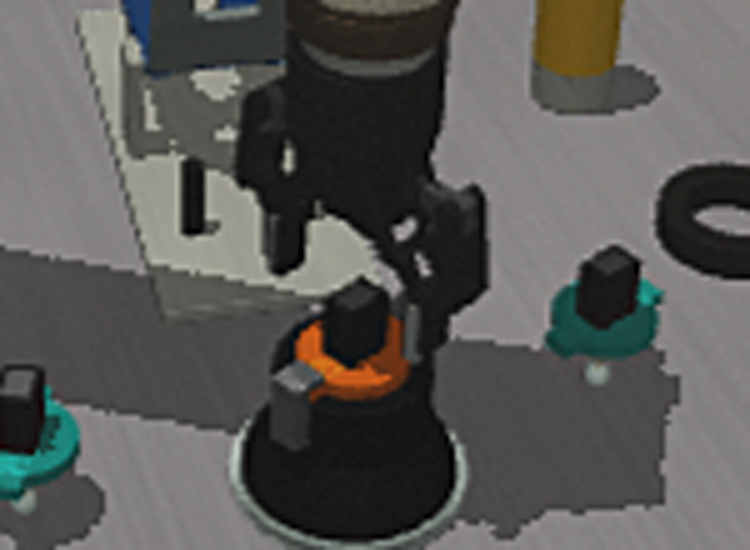

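The block is about 9 px left of the jaw centre (u 306 against 315), which is about 3 mm. That agrees with the TCP drift, so I'll correct it and grip.

```bash
python3 -m handwheel '[[0,0.001,-0.003,0.001,0],[0,0.001,-0.003,0.001,0],[0,0.001,-0.003,0.001,0]]' 60; python3 - <<'E'
from h import *
c=cam('wrist');cv2.imwrite(f'pics/wrist3.png',c['color'])
E
```

```text
time: 3.7
ee_pos: [0.4864, -0.3023, 0.0998]
tcp_rot: [-179.8, -0.5, 117.8]
wrist_force: [0.1, 0.3, -0.1]
opening: 0.0855
```

View pics/wrist3.png

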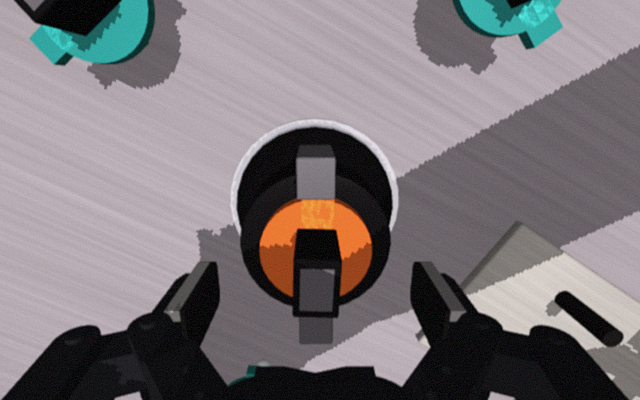

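The block is now at u=316, centred between the pads, so I'll close.

```bash
python3 -m handwheel '[[0.5,0,0,0,0],[0.9,0,0,0,0],[0.9,0,0,0,0],[0.9,0,0,0,0],[0.9,0,0,0,0]]' 60;python3 -m handwheel '[[0.9,0,0,0,0],[0.9,0,0,0,0],[0.9,0,0,0,0]]'; python3 -c "
from workcell import get_obs;o=get_obs();print(o['torque'],o['wrist_force'],o['tcp_rot'])"
```

```text
time: 4.25
ee_pos: [0.4863, -0.3023, 0.0999]
tcp_rot: [-179.8, -0.5, 117.8]
wrist_force: [-1.0, 0.7, -0.7]
opening: 0.0187
time: 4.55
ee_pos: [0.4863, -0.3023, 0.0998]
tcp_rot: [-179.8, -0.5, 117.8]
wrist_force: [0.6, 0.3, -0.7]
opening: 0.0191
[-0.04396781 -0.03951935 -0.00371016] [ 0.55169218  0.28646666 -0.72547974] [-179.83412702   -0.4835459   117.83738465]
```

```bash
python3 -m handwheel '[[0.9,0,0,0,2],[0.9,0,0,0,4],[0.9,0,0,0,6]]'; python3 -c "
from workcell import get_obs;o=get_obs();print(o['torque'],o['joint_efforts'][5])"; python3 -m handwheel '[[0.9,0,0,0,2],[0.9,0,0,0,4],[0.9,0,0,0,6]]'; python3 -c "
from workcell import get_obs;o=get_obs();print(o['torque'],o['joint_efforts'][5])"
```

```text
time: 4.85
ee_pos: [0.4862, -0.3024, 0.0998]
tcp_rot: [-179.8, -0.5, 123.9]
wrist_force: [-0.1, -0.9, 0.7]
opening: 0.0188
[-0.10307297  0.06958185  0.00544245] 0.5549207702279091
time: 5.15
ee_pos: [0.4858, -0.3029, 0.0999]
tcp_rot: [-179.7, -0.5, 129.9]
wrist_force: [-2.8, -4.1, 1.0]
opening: 0.0187
[-0.63264794  0.51806324 -0.48321152] 0.07100139744579792
```

```bash
python3 -m handwheel '[[0.9,0,0,0,1],[0.9,0,0,0,2]]'; python3 -c "
from workcell import get_obs;o=get_obs();print(o['torque'],o['joint_efforts'][5])"
```

```text
time: 5.35
ee_pos: [0.4856, -0.3031, 0.0998]
tcp_rot: [-179.7, -0.5, 131.9]
wrist_force: [-1.9, -2.1, 0.1]
opening: 0.0191
[-0.37200938  0.23791305 -1.01790371] -0.7305634394288063
```

Torque climbs steeply (-1.0 Nm), so the hard stop is in the + direction. I'll turn the other way.

```bash
python3 -m handwheel '[[0.9,0,0,0,-5],[0.9,0,0,0,-10],[0.9,0.0003,0.0004,0,-14]]' 70; python3 -c "
from workcell import get_obs;o=get_obs();print(o['torque'])";  python3 -m handwheel '[[0.9,0,0,0,-5],[0.9,0,0,0,-10],[0.9,0,0,0,-15]]'; python3 -c "
from workcell import get_obs;o=get_obs();print(o['torque'])"
```

```text
time: 5.65
ee_pos: [0.4862, -0.3024, 0.0999]
tcp_rot: [-179.8, -0.5, 117.8]
wrist_force: [-0.4, -0.3, -0.8]
opening: 0.0187
[ 0.03050031 -0.14510819  0.02052404]
time: 5.95
ee_pos: [0.4865, -0.3022, 0.0999]
tcp_rot: [-179.8, -0.5, 102.6]
wrist_force: [1.3, -0.2, -0.2]
opening: 0.0185
[-0.00841181 -0.19788618  0.02551767]
```

```bash
python3 -m handwheel '[[0.9,0,0,0,-7],[0.9,0,0,0,-14],[0.9,0,0,0,-21],[0.9,0,0,0,-28]]'; python3 -m handwheel '[[0.9,0,0,0,-6],[0.9,0,0,0,-12],[0.9,0,0,0,-16],[0.9,0,0,0,-16]]';python3 - <<'E'
from h import *
o=get_obs();print(o['torque'])
c=cam('wrist');cv2.imwrite(f'pics/wrist4.png',c['color'])
E
```

```text
time: 6.35
ee_pos: [0.4868, -0.302, 0.0999]
tcp_rot: [-179.8, -0.5, 74.4]
wrist_force: [-0.0, -0.1, 0.4]
opening: 0.0188
time: 6.75
ee_pos: [0.4868, -0.3018, 0.0999]
tcp_rot: [-179.8, -0.5, 58.4]
wrist_force: [-1.2, -0.0, 0.6]
opening: 0.0183
[-0.04455515  0.23779831 -0.01812991]
```

View pics/wrist4.png

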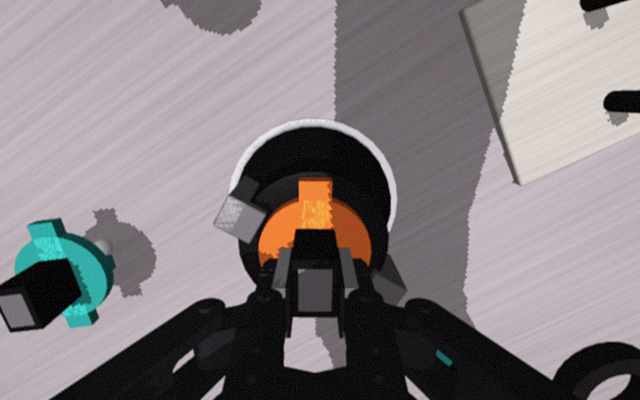

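The ear at (316,190) is well clear of the claw at (240,218), so I'll lift straight out.

```bash
python3 -m handwheel '[[0.9,0,0,0.02,0],[0.9,0,0,0.05,0],[0.9,0,0,0.1,0],[0.9,0,0,0.15,0],[0.9,0,0,0.2,0]]' ; python3 - <<'E'
from h import *
o=get_obs();print(o['wrist_force'])
for n in ('wrist','scene'):
  c=cam(n);cv2.imwrite(f'pics/{n}5.png',c['color'])
E
```

```text
time: 7.3
ee_pos: [0.4866, -0.3014, 0.3016]
tcp_rot: [-179.8, -0.5, 58.7]
wrist_force: [1.7, -0.8, -0.6]
opening: 0.0185
[ 1.69099745 -0.84642131 -0.62328426]
```

View pics/scene5.png

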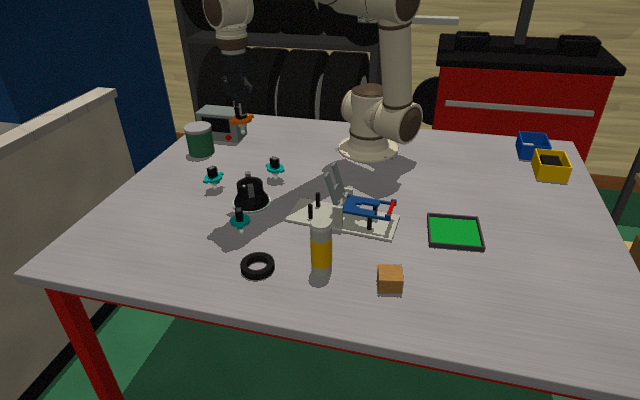

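View pics/wrist5.png

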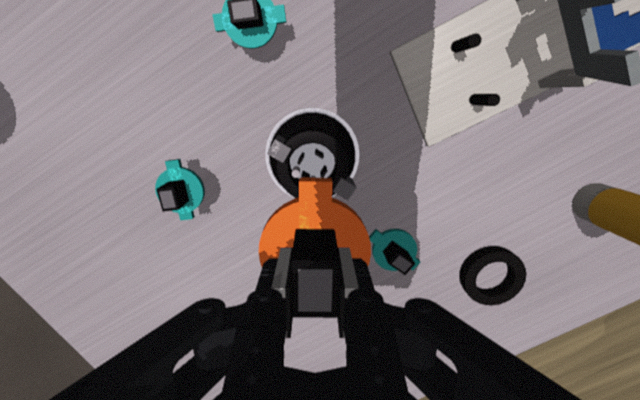

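The holder is out and held (orange in the gripper, empty socket visible). Carrying it over the cradle.

```bash
python3 -m handwheel '[[0.9,0.002,0.03,0.005,4],[0.9,0.005,0.075,0.005,9],[0.9,0.008,0.12,0.005,14],[0.9,0.011,0.165,0.005,20],[0.9,0.014,0.21,0.005,26]]' ; python3 -m handwheel '[[0.9,0.002,0.045,0,0],[0.9,0.005,0.09,0,0],[0.9,0.008,0.13,0,0],[0.9,0.009,0.165,0,0],[0.9,0.009,0.17,0,0]]' ; python3 -m handwheel '[[0.9,0,0,0,0],[0.9,0,0,0,0]]'; python3 - <<'E'
from h import *
o=get_obs();print(o['wrist_force'])
for n in ('wrist','side','scene'):
  c=cam(n);cv2.imwrite(f'pics/{n}6.png',c['color']);np.savez(f'{n}6.npz',**c)
E
```

```text
time: 7.9
ee_pos: [0.5019, -0.0906, 0.3121]
tcp_rot: [179.6, -0.5, 85.0]
wrist_force: [0.9, 0.1, -1.4]
opening: 0.0186
time: 8.4
ee_pos: [0.5107, 0.0828, 0.3113]
tcp_rot: [179.6, -0.6, 85.4]
wrist_force: [0.5, -0.1, -2.6]
opening: 0.0188
time: 8.6
ee_pos: [0.5107, 0.0826, 0.311]
tcp_rot: [179.7, -0.6, 85.5]
wrist_force: [0.6, -1.1, -0.6]
opening: 0.0189
[ 0.63383842 -1.10874739 -0.60244679]
```

View pics/wrist6.png

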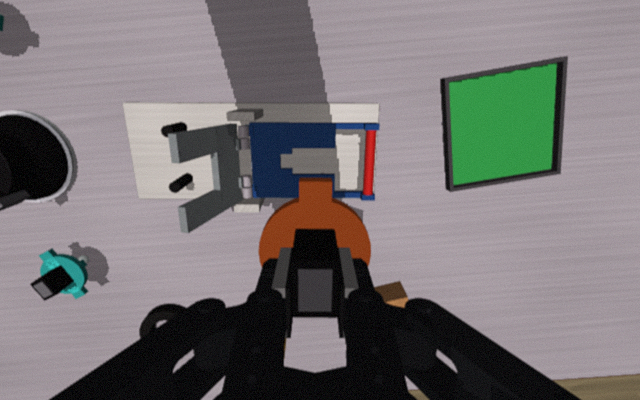

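View pics/side6.png

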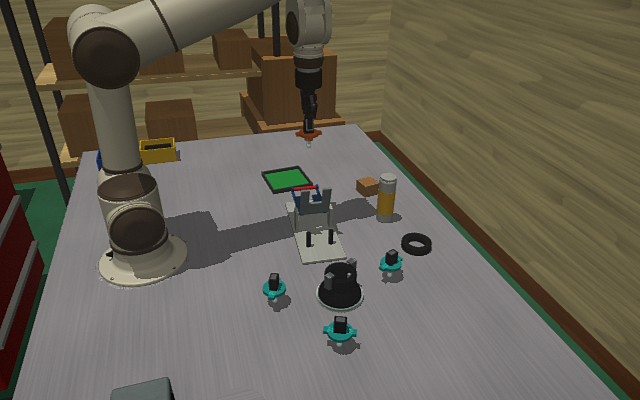

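The wrist view shows the cradle: base left edge about (124,103) to (137,198), red bar about (372,128) to (368,196), hinge at u≈245. I'll refine its pose from a zoom.

```bash
python3 - <<'E'
from h import *
c=dict(np.load('wrist6.npz'))
crop(c['color'],225,95,165,110,4.8,'pics/w6c.png') 
E
```

```text
(no output)
```

View pics/w6c.png

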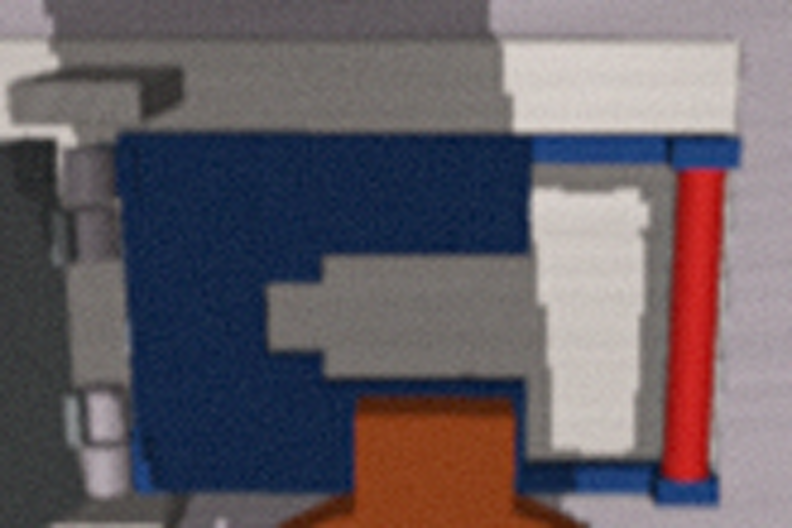

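```bash
python3 - <<'E'
from h import *
c=dict(np.load('wrist6.npz'));P=lambda x,y:(225+x/4.8,95+y/4.8)
z=.0655
s1=onz(c,*P(324,256),z);s2=onz(c,*P(324,380),z)
n1=onz(c,*P(268,285),z);n2=onz(c,*P(268,352),z)
b1=onz(c,*P(700,168),.070);b2=onz(c,*P(686,480),.070)
e1=onz(c,*P(529,256),z);e2=onz(c,*P(526,380),z)
for n,a,b in (('slot',s1,s2),('notch',n1,n2),('bar',b1,b2),('end',e1,e2)):
    print(n,a.round(4),b.round(4),((a+b)/2).round(4),np.linalg.norm(a-b).round(4),np.degrees(np.arctan2(*(b-a)[1::-1])).round(2))
m=lambda a,b:(a+b)/2
v=(m(b1,b2)-m(n1,n2))[:2];print(np.linalg.norm(v),np.degrees(np.arctan2(*v[::-1]))-90)
v/=np.linalg.norm(v)
# hinge estimates
for p,dd in ((m(s1,s2),.054),(m(n1,n2),.040),(m(b1,b2),.145),(m(e1,e2),.105)): print('hinge',p[:2]-v*dd)
# tray floor corners
for u,vv in [(449,80),(557,66),(555,172),(452,188)]: print('tray',onz(c,u,vv,.005))
o=get_obs();print(o['ee_pos'],o['tcp_rot'])
E
```

```text
slot [0.4932 0.0604 0.0655] [0.5239 0.0573 0.0655] [0.5086 0.0589 0.0655] 0.0308 -5.67
notch [0.4992 0.0461 0.0655] [0.5158 0.0443 0.0655] [0.5075 0.0452 0.0655] 0.0167 -6.3
bar [0.4789 0.1512 0.07  ] [0.5559 0.1457 0.07  ] [0.5174 0.1484 0.07  ] 0.0771 -4.06
end [0.4972 0.1099 0.0655] [0.528  0.1074 0.0655] [0.5126 0.1087 0.0655] 0.0309 -4.76
0.10371128382142925 -5.482943531752483
hinge [0.50343583 0.00511219]
hinge [0.50366027 0.00536999]
hinge [0.50353713 0.00408717]
hinge [0.50257921 0.00414155]
tray [0.43226952 0.26290771 0.005     ]
tray [0.42619674 0.39825796 0.005     ]
tray [0.56479467 0.41610728 0.005     ]
tray [0.57639302 0.27404307 0.005     ]
[0.51076365 0.08183946 0.31131385] [179.63232748  -0.58803933  85.32312861]
```

Hinge is about (0.5033, 0.005–0.008) and cradle yaw about -5°. I'll aim the holder axis at about (0.5097, 0.079). Lowering part way, then looking again.

```bash
python3 -m handwheel '[[0.9,-0.001,-0.003,-0.045,0],[0.9,-0.001,-0.003,-0.09,0],[0.9,-0.001,-0.003,-0.135,0],[0.9,-0.001,-0.003,-0.15,0],[0.9,-0.001,-0.003,-0.15,0]]' ;  python3 - <<'E'
from h import *
for n in ('wrist','side','scene'):
  c=cam(n);np.savez(f'{n}7.npz',**c)
  if n=='side':crop(c['color'],270,120,150,140,4,'pics/side7.png')
  elif n=='scene':crop(c['color'],280,100,150,150,4,'pics/scene7.png')
  else: cv2.imwrite('pics/wrist7.png',c['color'])
E
```

```text
time: 9.25
ee_pos: [0.5084, 0.0778, 0.1587]
tcp_rot: [179.9, -0.5, 85.3]
wrist_force: [-0.3, 0.2, -0.7]
opening: 0.0186
```

View pics/wrist7.png

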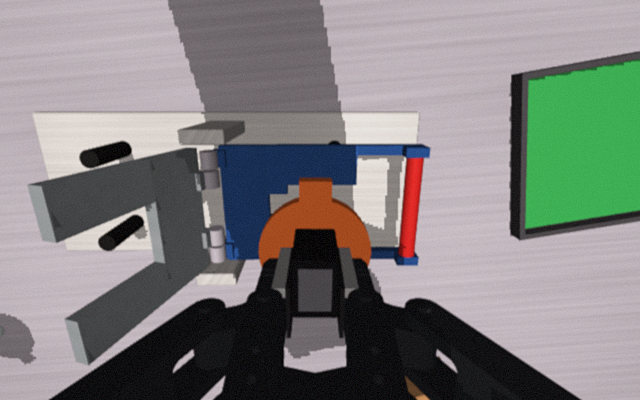

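View pics/scene7.png

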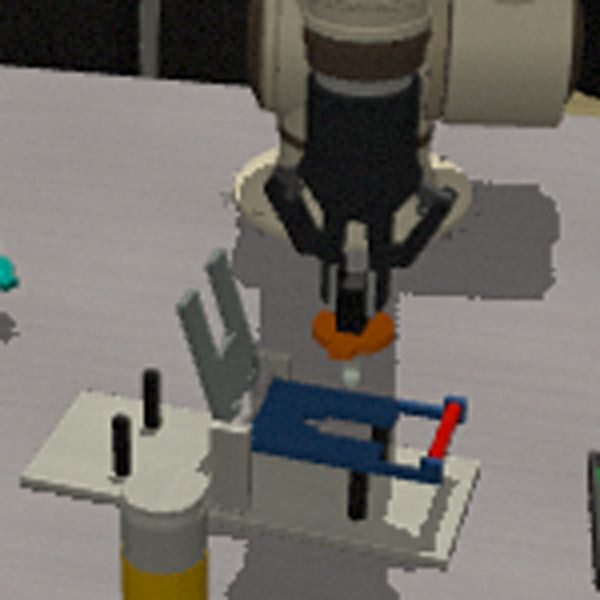

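View pics/side7.png

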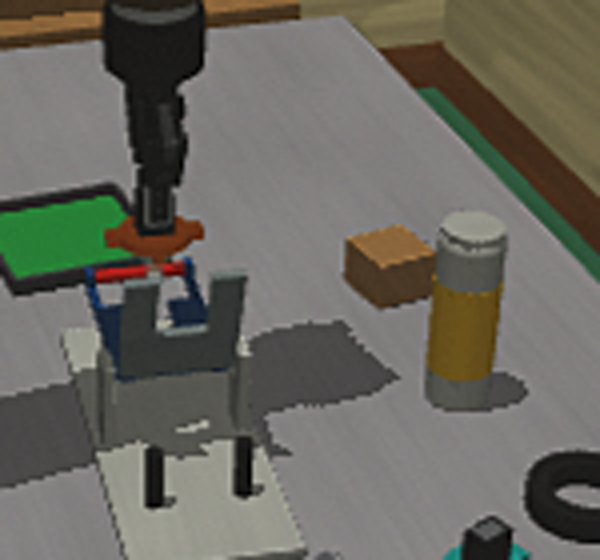

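```bash
python3 - <<'E'
from h import *
s=dict(np.load('scene7.npz'));d=dict(np.load('side7.npz'))
S=lambda x,y:(280+x/4,100+y/4); D=lambda x,y:(270+x/4,120+y/4)
print('flange',tri(s,S(353,330),d,D(155,233)))
print('bar',tri(s,S(447,432),d,D(138,271)))
b=onz(s,*S(447,432),.07),onz(d,*D(138,271),.07);print(b)
t=lambda z:(onz(s,*S(353,330),z),onz(d,*D(155,233),z))
print(t(.1435))
h=np.array([.5096,.0775,.1385+.004]);print(proj(s,h),proj(d,h),S(353,330),D(155,233))
w=dict(np.load('wrist7.npz'))
print('bar w',onz(w,415,152,.07),onz(w,408,262,.07))
for q in [(269,195),(289,195),(289,184)]: print(onz(w,*q,.0655))
print(get_obs()['ee_pos'])
E
```

```text
flange (array([0.50957623, 0.08014874, 0.14403168]), np.float64(0.003197102977732635))
bar (array([0.51454079, 0.15229635, 0.06978655]), np.float64(0.001152220084656041))
(array([0.5157331 , 0.15204652, 0.07      ]), array([0.51433892, 0.15290863, 0.07      ]))
(array([0.51131922, 0.07942788, 0.1435    ]), array([0.50961245, 0.08387281, 0.1435    ]))
[[367.66078084 182.42434683]] [[309.30012596 179.47604187]] (368.25, 182.5) (308.75, 178.25)
bar w [0.47520564 0.15093282 0.07      ] [0.56080507 0.14649568 0.07      ]
[0.4990181  0.04526086 0.0655    ]
[0.50026539 0.05991292 0.0655    ]
[0.49192627 0.06079699 0.0655    ]
[0.5104693  0.07846338 0.16300627]
```

```bash
python3 -m handwheel '[[0.9,-0.0005,0,-0.03,0],[0.9,-0.0005,0,-0.055,0],[0.9,-0.0005,0,-0.058,0],[0.9,-0.0005,0,-0.058,0]]' ; python3 -c "
from workcell import get_obs;o=get_obs();print(o['ee_pos'],o['wrist_force'])"
```

```text
time: 9.8
ee_pos: [0.5104, 0.0784, 0.1062]
tcp_rot: [179.5, -0.6, 85.3]
wrist_force: [0.3, 0.2, 0.3]
opening: 0.0188
[0.51036082 0.07841157 0.10623551] [0.28035755 0.22898636 0.32335201]
```

```bash
python3 -m handwheel '[[0.9,-0.0005,0,-0.007,0],[0.9,-0.0005,0,-0.014,0],[0.9,-0.0005,0,-0.014,0]]' ; python3 -m handwheel '[[0.9,0,0,-0.003,0],[0.9,0,0,-0.006,0],[0.9,0,0,-0.006,0]]' ;  python3 - <<'E'
from h import *
for n in ('side','scene'):
  c=cam(n)
  if n=='side':crop(c['color'],270,150,120,110,5,'pics/side8.png')
  elif n=='scene':crop(c['color'],310,130,110,110,5,'pics/scene8.png')
E
```

```text
time: 10.1
ee_pos: [0.5097, 0.0784, 0.0918]
tcp_rot: [179.5, -0.6, 85.3]
wrist_force: [0.5, -1.3, -2.1]
opening: 0.0189
time: 10.4
ee_pos: [0.5098, 0.0784, 0.0857]
tcp_rot: [179.5, -0.6, 85.3]
wrist_force: [0.2, -0.3, -1.2]
opening: 0.0184
```

View pics/scene8.png

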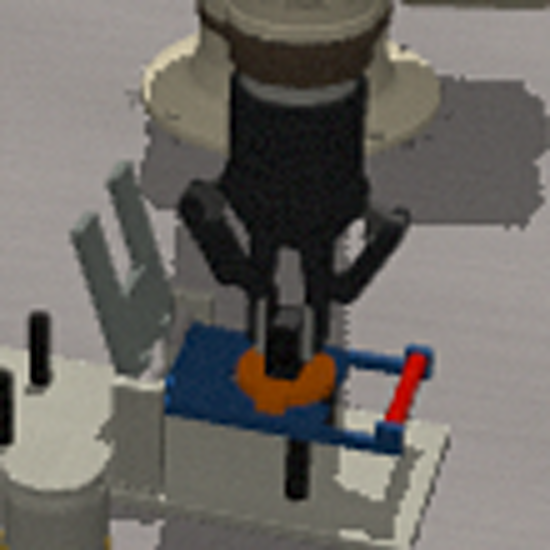

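View pics/side8.png

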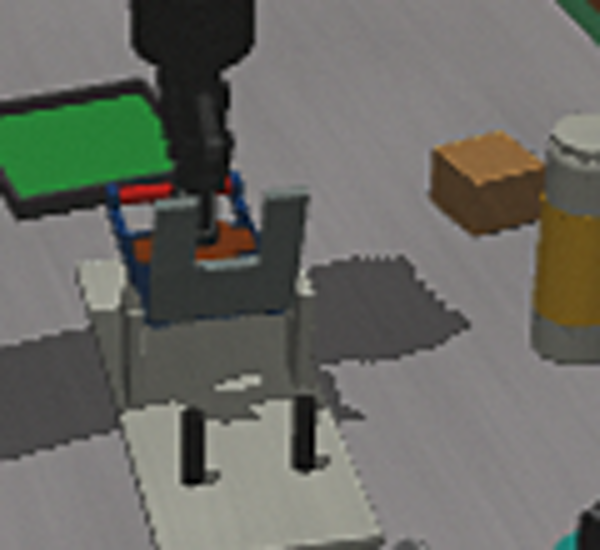

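The holder lies level on the blue fork. I'll nudge it down slightly to confirm contact.

```bash
python3 -m handwheel '[[0.9,0,0,-0.001,0],[0.9,0,0,-0.001,0]]' ; python3 -m handwheel '[[0.9,0,0,-0.001,0],[0.9,0,0,-0.001,0]]'
```

```text
time: 10.7
ee_pos: [0.5099, 0.0784, 0.0855]
tcp_rot: [179.4, -0.6, 85.3]
wrist_force: [-0.5, -0.7, 3.1]
opening: 0.0185
time: 10.9
ee_pos: [0.51, 0.0784, 0.0853]
tcp_rot: [179.4, -0.6, 85.3]
wrist_force: [-1.8, -0.1, 8.2]
opening: 0.0187
```

```bash
python3 -m handwheel '[[0.5,0,0,0.0005,0],[0.4,0,0,0.0005,0],[0.4,0,0,0.0005,0]]' ; python3 -m handwheel '[[0.4,0,0,0.03,0],[0.4,0,0,0.07,0],[0.4,0,0,0.11,0],[0.4,0,0,0.11,0]]';  python3 - <<'E'
from h import *
for n in ('wrist','scene'):
  c=cam(n);np.savez(f'{n}9.npz',**c)
  if n=='scene':crop(c['color'],310,130,110,110,5,'pics/scene9.png')
  else: cv2.imwrite('pics/wrist9.png',c['color'])
E
```

```text
time: 11.2
ee_pos: [0.51, 0.0784, 0.0857]
tcp_rot: [179.4, -0.6, 85.3]
wrist_force: [-0.7, -0.2, -0.0]
opening: 0.0513
time: 11.6
ee_pos: [0.5118, 0.0787, 0.2012]
tcp_rot: [179.0, -0.7, 85.3]
wrist_force: [0.5, -0.7, 0.5]
opening: 0.0512
```

View pics/scene9.png

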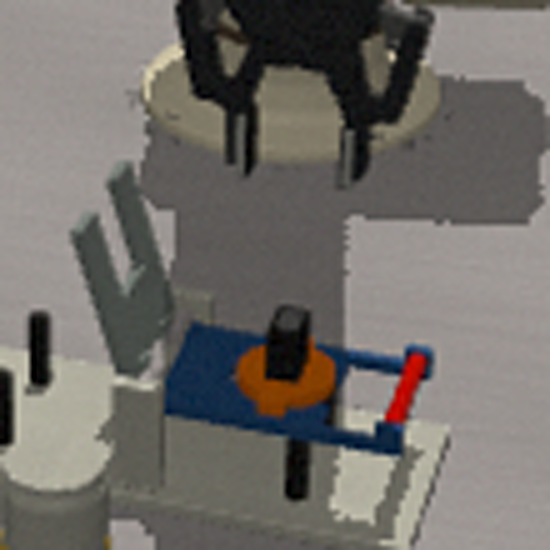

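View pics/wrist9.png

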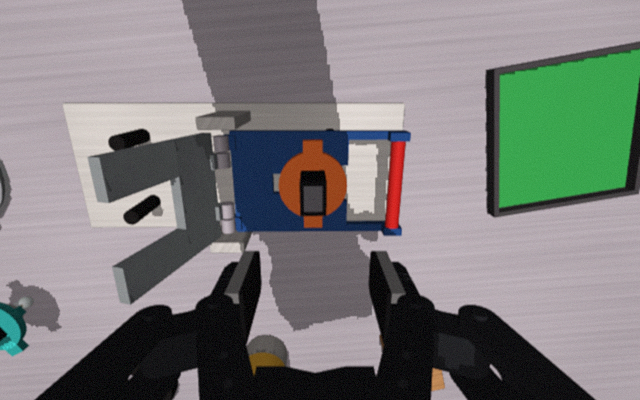

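The holder lies flat in the blue fork, ears parallel to the hinge. Next I go over the red bar.

```bash
python3 -m handwheel '[[0.55,0.002,0.035,0,0],[0.55,0.004,0.072,0,0],[0.55,0.004,0.072,-0.03,0],[0.55,0.004,0.072,-0.07,0],[0.55,0.004,0.072,-0.07,0]]';  python3 -m handwheel '[[0.55,0,0,0,0]]'; python3 - <<'E'
from h import *
print(get_obs()['ee_pos'])
for n in ('wrist','scene','side'):
  c=cam(n);np.savez(f'{n}10.npz',**c)
  if n=='scene':crop(c['color'],320,110,110,130,4,'pics/scene10.png')
  elif n=='side': crop(c['color'],270,130,120,110,5,'pics/side10.png')
  else: cv2.imwrite('pics/wrist10.png',c['color'])
E
```

```text
time: 12.2
ee_pos: [0.511, 0.1498, 0.1195]
tcp_rot: [179.9, -0.4, 85.3]
wrist_force: [-0.5, -0.1, -0.0]
opening: 0.0382
time: 12.3
ee_pos: [0.5106, 0.1497, 0.1195]
tcp_rot: [180.0, -0.4, 85.3]
wrist_force: [0.3, -0.0, 0.3]
opening: 0.0383
[0.5105585  0.14965795 0.11954928]
```

View pics/wrist10.png

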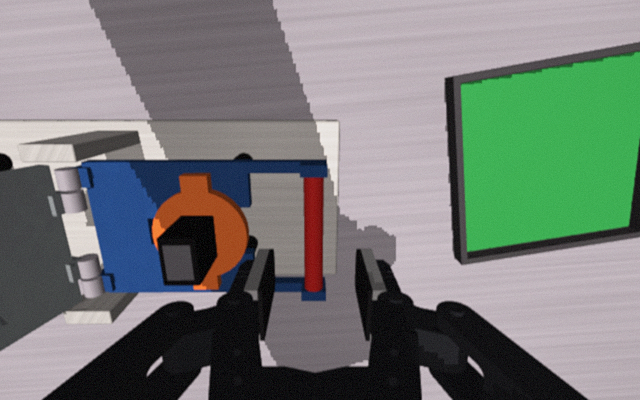

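View pics/scene10.png

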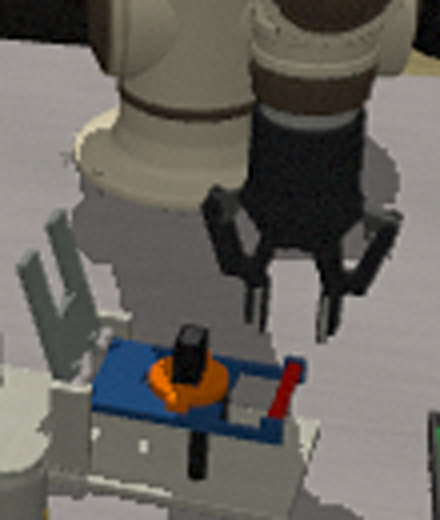

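The bar is at u≈314, midway between the jaws. Descending and gripping.

```bash
python3 -m handwheel '[[0.55,0.005,0.001,-0.03,0],[0.55,0.005,0.001,-0.06,0],[0.55,0.005,0.001,-0.0655,0],[0.55,0.005,0.001,-0.0655,0]]';  python3 -m handwheel '[[0.95,0,0,0,0],[0.95,0,0,0,0],[0.95,0,0,0,0],[0.95,0,0,0,0]]' 50; python3 - <<'E'
from h import *
print(get_obs()['ee_pos'])
for n in ('wrist','scene'):
  c=cam(n)
  if n=='scene':crop(c['color'],320,110,110,130,4,'pics/scene11.png')
  else: cv2.imwrite('pics/wrist11.png',c['color'])
E
```

```text
time: 12.85
ee_pos: [0.5165, 0.1506, 0.0559]
tcp_rot: [179.8, -0.5, 85.3]
wrist_force: [-0.7, -0.6, 1.9]
opening: 0.0386
time: 13.25
ee_pos: [0.5173, 0.1488, 0.0579]
tcp_rot: [179.7, -0.3, 85.2]
wrist_force: [-0.8, -11.0, 4.5]
opening: 0.0101
[0.51734125 0.14884794 0.05788081]
```

View pics/wrist11.png

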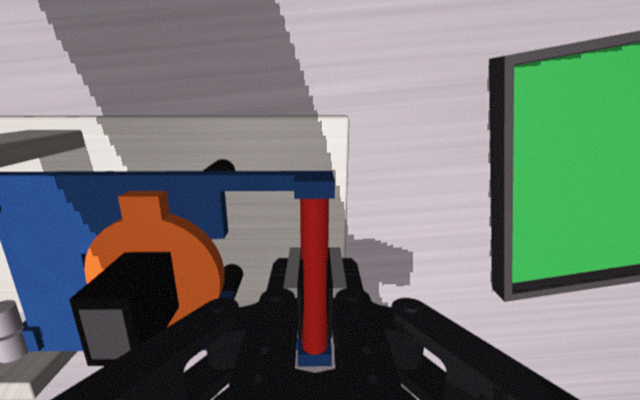

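View pics/scene11.png

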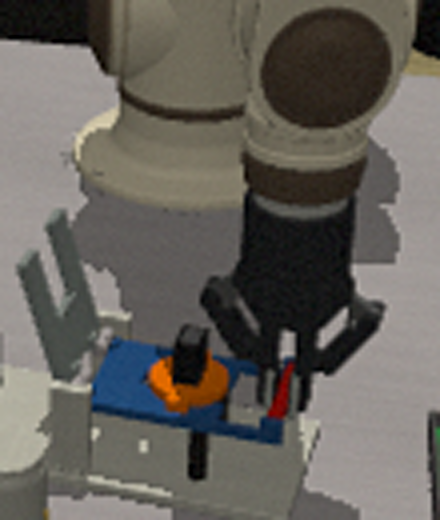

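Bar gripped (opening 10 mm). Computing arc offsets for the swing.

```bash
cat > arc.py <<'E'
import sys,numpy as np
from workcell import get_obs
p=get_obs()['ee_pos'];P0=np.array([.5173,.1488,.0579]);r=.145;v=np.array([np.sin(np.radians(5)),np.cos(np.radians(5)),0])
print(p.round(4))
for t in sys.argv[1:]:
    a=np.radians(float(t));P=P0-r*(1-np.cos(a))*v+np.array([0,0,r*np.sin(a)]);print(t,(P-p).round(4))
E
python3 arc.py 5 11 17 23 29
```

```text
[0.5174 0.1489 0.0579]
5 [-0.0001 -0.0006  0.0126]
11 [-0.0003 -0.0027  0.0277]
17 [-0.0006 -0.0064  0.0424]
23 [-0.0011 -0.0115  0.0567]
29 [-0.0017 -0.0182  0.0703]
```

```bash
python3 -m handwheel '[[0.95,0,-0.0005,0.0125,0],[0.95,0,-0.0025,0.0275,0],[0.95,-0.0005,-0.0065,0.0425,0],[0.95,-0.001,-0.0115,0.0565,0],[0.95,-0.0015,-0.018,0.07,0]]'; python3 arc.py 29 35 41 47 53 59;python3 - <<'E'
from h import *
c=cam('scene');crop(c['color'],310,110,110,130,4,'pics/scene12.png')
E
```

```text
time: 13.85
ee_pos: [0.5158, 0.1301, 0.1293]
tcp_rot: [179.7, -0.2, 85.2]
wrist_force: [0.7, -5.6, -6.7]
opening: 0.0098
[0.5158 0.1301 0.1293]
29 [-0.0001  0.0005 -0.0011]
35 [-0.0008 -0.0075  0.0118]
41 [-0.0016 -0.0168  0.0237]
47 [-0.0025 -0.0273  0.0347]
53 [-0.0036 -0.0389  0.0444]
59 [-0.0047 -0.0514  0.0529]
```

View pics/scene12.png

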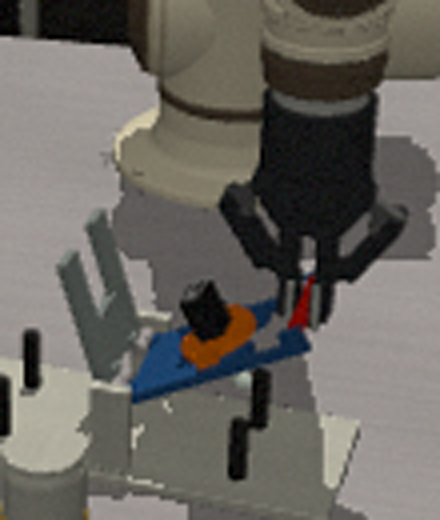

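Fork at about 29°, holder still seated. Continuing.

```bash
python3 -m handwheel '[[0.95,-0.001,-0.0075,0.0115,0],[0.95,-0.0015,-0.017,0.0235,0],[0.95,-0.0025,-0.0275,0.0345,0],[0.95,-0.0035,-0.039,0.044,0],[0.95,-0.0045,-0.0515,0.0525,0]]'; python3 arc.py 59 65 71 77 83 89
```

```text
time: 14.4
ee_pos: [0.5112, 0.0759, 0.1842]
tcp_rot: [179.6, -0.1, 85.1]
wrist_force: [4.2, -9.0, -16.6]
opening: 0.0099
[0.5112 0.0759 0.1842]
59 [-0.0001  0.0028 -0.002 ]
65 [-0.0012 -0.0105  0.0052]
71 [-0.0024 -0.0245  0.0108]
77 [-0.0037 -0.0391  0.015 ]
83 [-0.005  -0.054   0.0177]
89 [-0.0063 -0.069   0.0187]
```

```bash
python3 -m handwheel '[[0.95,-0.001,-0.0105,0.004,0],[0.95,-0.0025,-0.0245,0.009,0],[0.95,-0.0035,-0.037,0.0125,0],[0.95,-0.0045,-0.048,0.0145,0]]'; python3 arc.py 77 83 89 95 101;python3 - <<'E'
from h import *
for n in ('scene','side'):
  c=cam(n);crop(c['color'],290 if n=='scene' else 260,80,130,150,4,f'pics/{n}13.png')
E
```

```text
time: 14.8
ee_pos: [0.5073, 0.0273, 0.201]
tcp_rot: [179.4, -0.2, 85.1]
wrist_force: [1.3, 2.2, 7.4]
opening: 0.0098
[0.5073 0.0273 0.201 ]
77 [ 0.0002  0.0096 -0.0018]
83 [-0.0011 -0.0053  0.0008]
89 [-0.0024 -0.0204  0.0019]
95 [-0.0037 -0.0355  0.0013]
101 [-0.005  -0.0505 -0.0008]
```

View pics/scene13.png

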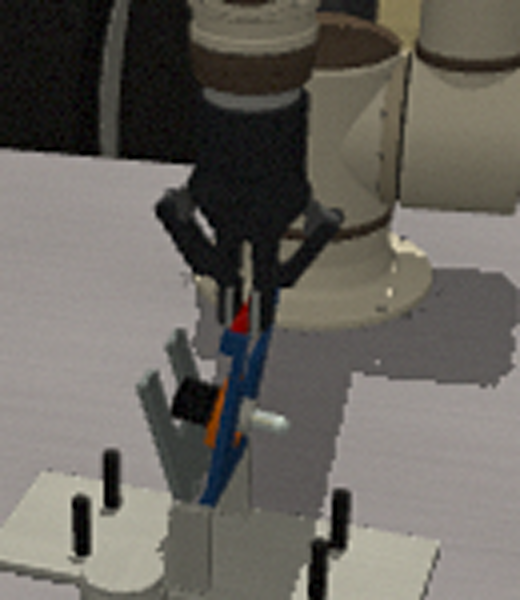

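View pics/side13.png

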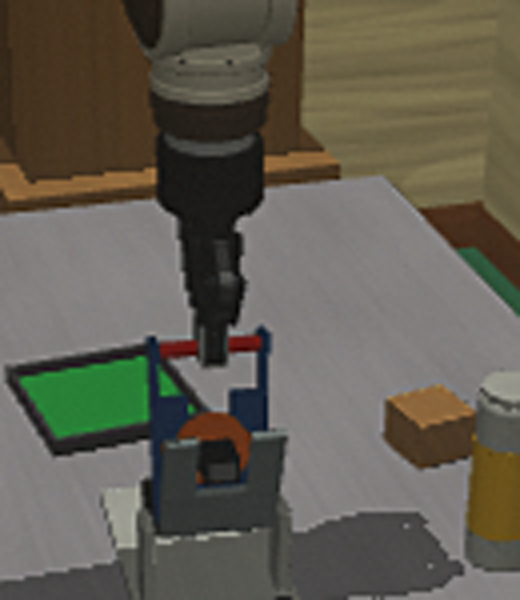

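At about 82° the connector is entering the grey fork's slot and the holder is seated. Continuing over the top.

```bash
python3 -m handwheel '[[0.95,-0.001,-0.011,0.001,0],[0.95,-0.0025,-0.024,0.001,0],[0.95,-0.0035,-0.0375,0.0005,0],[0.95,-0.005,-0.0505,-0.0015,0]]'; python3 arc.py 101 107 113 119 125
```

```text
time: 15.3
ee_pos: [0.5028, -0.0252, 0.2]
tcp_rot: [179.3, -0.2, 85.1]
wrist_force: [7.3, 0.7, -2.1]
opening: 0.0097
[ 0.5028 -0.0252  0.2   ]
101 [-0.0005  0.002   0.0002]
107 [-0.0018 -0.0126 -0.0034]
113 [-0.0031 -0.0268 -0.0086]
119 [-0.0042 -0.0404 -0.0153]
125 [-0.0054 -0.0533 -0.0233]
```

```bash
python3 -m handwheel '[[0.95,-0.002,-0.0125,-0.0035,0],[0.95,-0.003,-0.027,-0.0085,0],[0.95,-0.004,-0.0405,-0.0155,0],[0.95,-0.0055,-0.0535,-0.0235,0]]'; python3 arc.py 125 131 137 143 149;python3 - <<'E'
from h import *
for n in ('scene','side'):
  c=cam(n);crop(c['color'],270 if n=='scene' else 260,80,150,150,4,f'pics/{n}14.png')
E
```

```text
time: 15.7
ee_pos: [0.4982, -0.0797, 0.1763]
tcp_rot: [179.2, -0.2, 85.1]
wrist_force: [12.9, 5.0, -5.4]
opening: 0.0099
[ 0.4982 -0.0797  0.1763]
125 [-0.0008  0.0012  0.0004]
131 [-0.0018 -0.0107 -0.0089]
137 [-0.0028 -0.0216 -0.0195]
143 [-0.0036 -0.0313 -0.0311]
149 [-0.0044 -0.0397 -0.0437]
```

View pics/scene14.png

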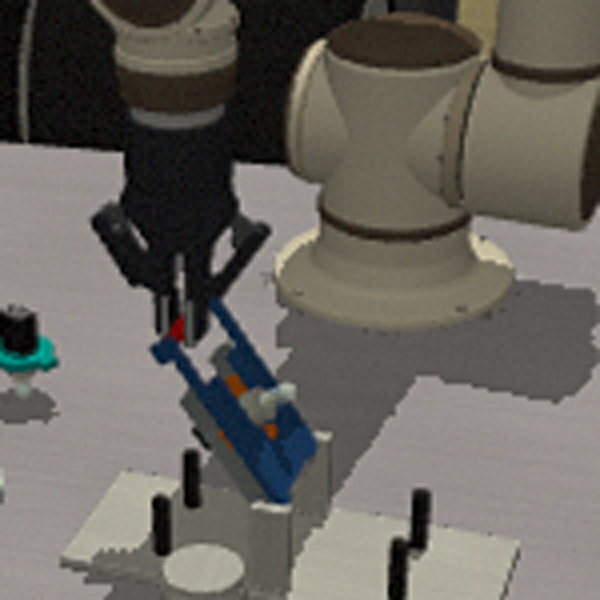

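View pics/side14.png

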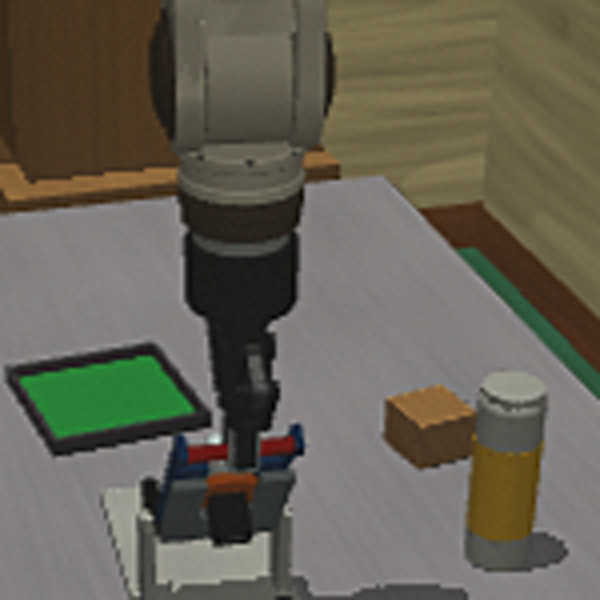

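Working well. The grey fork is being pushed down with the holder sandwiched. Fx is 13 N, so I'll ease x.

```bash
python3 -m handwheel '[[0.95,0.0,-0.0105,-0.009,0],[0.95,-0.0005,-0.0215,-0.0195,0],[0.95,-0.001,-0.0315,-0.031,0],[0.95,-0.0015,-0.0395,-0.0435,0]]'; python3 arc.py 149 155 161 167 173 179
```

```text
time: 16.2
ee_pos: [0.4951, -0.1212, 0.1304]
tcp_rot: [179.4, -0.2, 84.9]
wrist_force: [-4.5, 3.6, -0.7]
opening: 0.0097
[ 0.4951 -0.1212  0.1304]
149 [-0.0013  0.0017  0.0022]
155 [-0.0019 -0.0053 -0.0112]
161 [-0.0024 -0.011  -0.0253]
167 [-0.0028 -0.0152 -0.0399]
173 [-0.003  -0.0178 -0.0548]
179 [-0.0031 -0.0189 -0.0699]
```

```bash
python3 -m handwheel '[[0.95,-0.001,-0.0055,-0.0115,0],[0.95,-0.001,-0.011,-0.0255,0],[0.95,-0.001,-0.015,-0.04,0],[0.95,-0.001,-0.0175,-0.055,0]]'; python3 arc.py 173 176 179 180 
```

```text
time: 16.6
ee_pos: [0.4935, -0.1395, 0.074]
tcp_rot: [179.4, -0.1, 84.9]
wrist_force: [-2.7, -0.2, 1.2]
opening: 0.01
[ 0.4935 -0.1395  0.074 ]
173 [-0.0014  0.0005  0.0016]
176 [-0.0015 -0.0002 -0.006 ]
179 [-0.0015 -0.0005 -0.0136]
180 [-0.0015 -0.0005 -0.0161]
```

```bash
python3 -m handwheel '[[0.95,0,0,-0.007,0],[0.95,0,0,-0.014,0],[0.95,0,0,-0.017,0],[0.95,0,0,-0.017,0]]'; python3 arc.py 180;python3 - <<'E'
from h import *
for n in ('scene','side','wrist'):
  c=cam(n)
  if n=='wrist': cv2.imwrite('pics/wrist15.png',c['color'])
  else: crop(c['color'],270 if n=='scene' else 260,110,140,140,5 if n=='scene' else 4,f'pics/{n}15.png')
E
```

```text
time: 17.0
ee_pos: [0.4935, -0.1403, 0.0579]
tcp_rot: [179.4, 0.0, 84.9]
wrist_force: [-4.5, -5.9, 6.7]
opening: 0.0098
[ 0.4935 -0.1403  0.0579]
180 [-0.0015  0.0003  0.    ]
```

View pics/scene15.png

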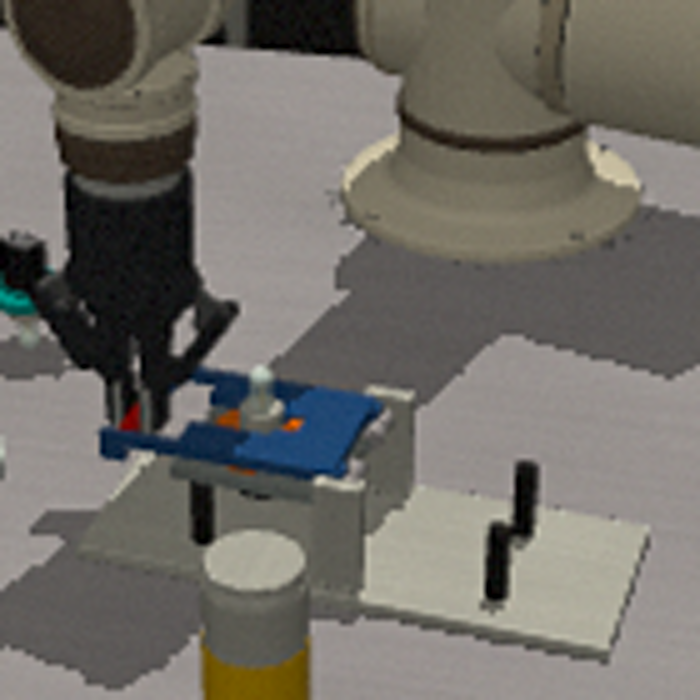

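View pics/wrist15.png

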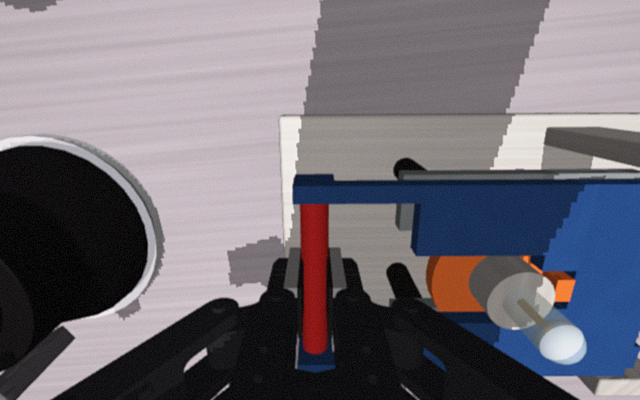

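The swing is complete: bulb up, and the blue fork flat on the grey one. I'll hold briefly with a light push, then swing the blue fork back.

```bash
python3 -m handwheel '[[0.95,-0.0005,0,-0.001,0],[0.95,-0.0005,0,-0.001,0],[0.95,-0.0005,0.0,-0.001,0]]'; python3 arc.py 174 167 160 153 146
```

```text
time: 17.45
ee_pos: [0.4935, -0.1404, 0.0579]
tcp_rot: [179.3, 0.0, 84.9]
wrist_force: [-2.2, -2.6, 6.6]
opening: 0.0098
[ 0.4935 -0.1404  0.0579]
174 [-0.0014  0.0011  0.0152]
167 [-0.0012  0.004   0.0327]
160 [-0.0007  0.0091  0.0496]
153 [-0.0001  0.0161  0.0659]
146 [0.0007 0.025  0.0811]
```

```bash
python3 -m handwheel '[[0.95,0,0.001,0.015,0],[0.95,0,0.004,0.0325,0],[0.95,0,0.009,0.0495,0],[0.95,0.001,0.016,0.066,0],[0.95,0.002,0.025,0.081,0]]'; python3 arc.py 146 139 132 125 118 111;python3 - <<'E'
from h import *
for n in ('scene','side'):
  c=cam(n)
  crop(c['color'],270 if n=='scene' else 260,80,140,150,4,f'pics/{n}16.png')
E
```

```text
time: 17.95
ee_pos: [0.4955, -0.1154, 0.1397]
tcp_rot: [179.3, 0.1, 84.9]
wrist_force: [-0.3, -1.1, -1.0]
opening: 0.0099
[ 0.4955 -0.1154  0.1397]
146 [-0.0013 -0.     -0.0007]
139 [-0.0004  0.0107  0.0134]
132 [0.0007 0.0231 0.026 ]
125 [0.0019 0.0369 0.037 ]
118 [0.0032 0.0519 0.0463]
111 [0.0046 0.068  0.0536]
```

View pics/scene16.png

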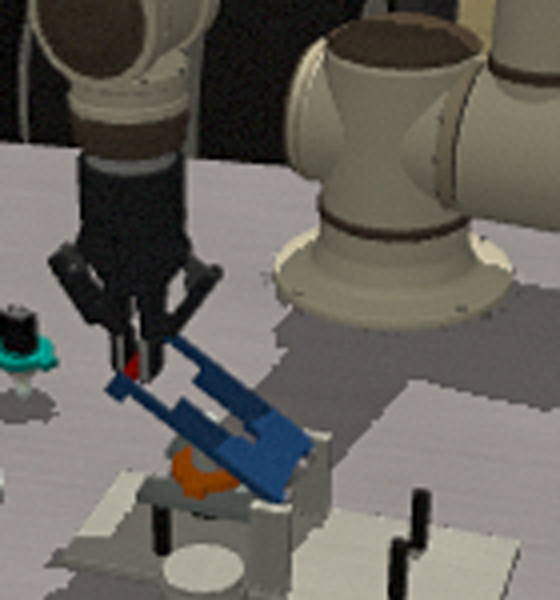

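The holder stays on the grey fork while the blue fork lifts away cleanly.

```bash
python3 -m handwheel '[[0.95,0.001,0.0105,0.0135,0],[0.95,0.002,0.023,0.026,0],[0.95,0.003,0.037,0.037,0],[0.95,0.0045,0.052,0.046,0],[0.95,0.006,0.068,0.0535,0]]'; python3 arc.py 104 97 90 83 76
```

```text
time: 18.55
ee_pos: [0.5013, -0.0449, 0.1946]
tcp_rot: [179.3, 0.0, 85.0]
wrist_force: [0.5, 1.2, -8.8]
opening: 0.0097
[ 0.5013 -0.0449  0.1946]
104 [0.0003 0.0143 0.004 ]
97 [0.0018 0.0317 0.0073]
90 [0.0033 0.0493 0.0083]
83 [0.0049 0.0669 0.0073]
76 [0.0064 0.0842 0.004 ]
```

```bash
python3 -m handwheel '[[0.95,0.001,0.0145,0.0035,0],[0.95,0.002,0.0315,0.006,0],[0.95,0.0035,0.0495,0.007,0],[0.95,0.005,0.067,0.006,0],[0.95,0.0065,0.084,0.003,0]]'; python3 arc.py 69 62 55 48 41
```

```text
time: 19.05
ee_pos: [0.5084, 0.041, 0.1983]
tcp_rot: [179.2, -0.0, 85.0]
wrist_force: [4.1, -2.2, -6.1]
opening: 0.0097
[0.5084 0.041  0.1983]
69 [ 0.0007  0.0152 -0.0051]
62 [ 0.0022  0.0312 -0.0124]
55 [ 0.0035  0.0463 -0.0216]
48 [ 0.0047  0.0601 -0.0327]
41 [ 0.0058  0.0724 -0.0453]
```

```bash
python3 -m handwheel '[[0.95,0.001,0.015,-0.005,0],[0.95,0.0025,0.031,-0.0125,0],[0.95,0.0035,0.0465,-0.0215,0],[0.95,0.005,0.06,-0.0325,0],[0.95,0.006,0.0725,-0.0455,0]]'; python3 arc.py 34 27 20 13 6 0
```

```text
time: 19.55
ee_pos: [0.5145, 0.1144, 0.1519]
tcp_rot: [179.2, 0.0, 85.0]
wrist_force: [5.3, -7.9, -6.1]
opening: 0.0099
[0.5145 0.1144 0.1519]
34 [ 0.0007  0.0097 -0.0129]
27 [ 0.0015  0.0186 -0.0282]
20 [ 0.0021  0.0256 -0.0444]
13 [ 0.0025  0.0306 -0.0614]
6 [ 0.0028  0.0336 -0.0788]
0 [ 0.0028  0.0344 -0.094 ]
```

```bash
python3 -m handwheel '[[0.95,0.0005,0.0095,-0.013,0],[0.95,0.001,0.0185,-0.028,0],[0.95,0.0015,0.0255,-0.0445,0],[0.95,0.002,0.0305,-0.0615,0],[0.95,0.002,0.0335,-0.079,0]]'; python3 -m handwheel '[[0.95,0,0.0005,-0.008,0],[0.95,0,0.0005,-0.0155,0],[0.95,0,0.0005,-0.0155,0]]'; python3 arc.py 0
```

```text
time: 20.05
ee_pos: [0.5172, 0.1481, 0.0723]
tcp_rot: [179.1, 0.1, 85.0]
wrist_force: [8.4, -12.1, -0.6]
opening: 0.0099
time: 20.35
ee_pos: [0.5175, 0.1486, 0.0579]
tcp_rot: [179.0, 0.2, 85.0]
wrist_force: [0.7, -8.4, 6.6]
opening: 0.0101
[0.5175 0.1486 0.0579]
0 [-0.0002  0.0002  0.    ]
```

The blue fork is back at 0. Releasing and rising.

```bash
python3 -m handwheel '[[0.55,0,0,0,0],[0.55,0,0,0,0],[0.55,0,0,0,0]]'; python3 -m handwheel '[[0.5,0,0,0.02,0],[0.5,0,0,0.06,0],[0.5,0,0,0.11,0],[0.5,0,-0.02,0.15,0],[0.5,0,-0.06,0.17,0]]'; python3 - <<'E'
from h import *
for n in ('scene','side','wrist'):
  c=cam(n);np.savez(f'{n}17.npz',**c)
  if n=='wrist': cv2.imwrite('pics/wrist17.png',c['color'])
  else: crop(c['color'],280 if n=='scene' else 260,150,140,110,5,f'pics/{n}17.png')
E
```

```text
time: 20.65
ee_pos: [0.5173, 0.1494, 0.0578]
tcp_rot: [179.0, 0.2, 85.1]
wrist_force: [0.8, 0.6, 0.5]
opening: 0.0383
time: 21.15
ee_pos: [0.5179, 0.0908, 0.2314]
tcp_rot: [178.8, 0.1, 85.3]
wrist_force: [0.9, -0.3, 0.1]
opening: 0.0429
```

View pics/scene17.png

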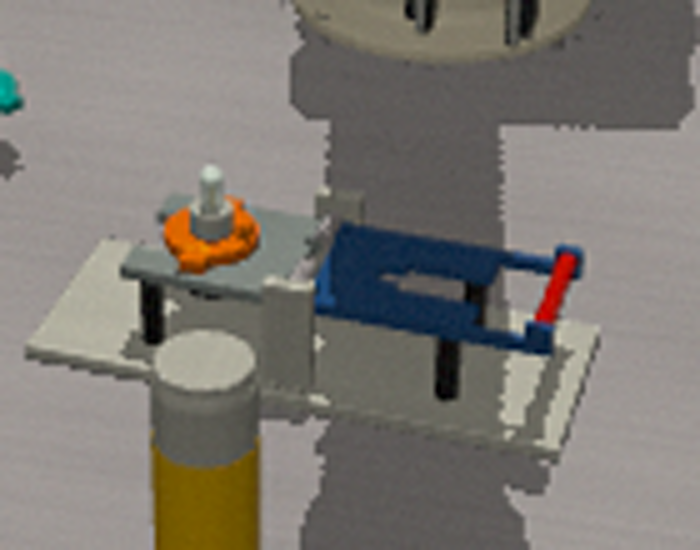

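View pics/side17.png

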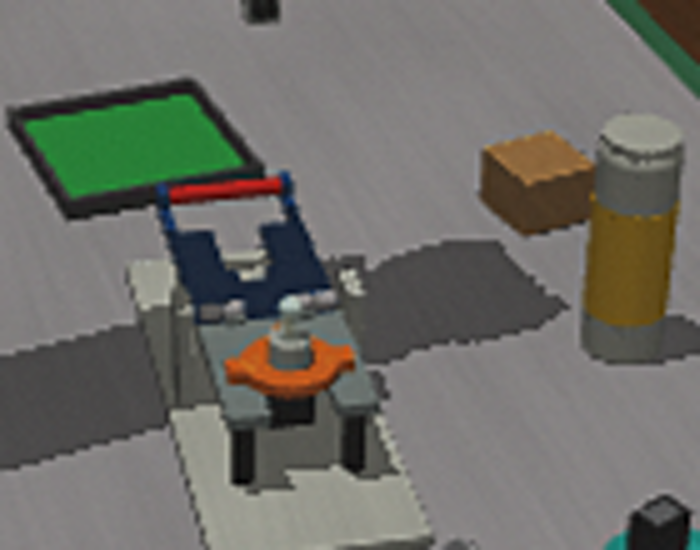

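View pics/wrist17.png

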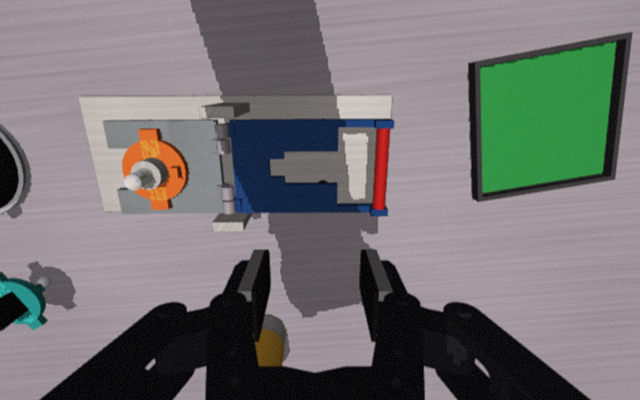

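Both forks lie flat and the holder stands bulb up on the grey fork. The key faces the hinge, so I'll take the collar with the jaws along the hinge direction. Locating the holder first.

```bash
python3 - <<'E'
from h import *
s=dict(np.load('scene17.npz'));d=dict(np.load('side17.npz'));w=dict(np.load('wrist17.npz'))
for n in 'wsd':
    c=dict(w=w,s=s,d=d)[n]
    hsv=cv2.cvtColor(c['color'],cv2.COLOR_BGR2HSV)
    m=((hsv[...,0]>6)&(hsv[...,0]<14)&(hsv[...,1]>200)&(hsv[...,2]>120)).astype(np.uint8)
    m=cv2.morphologyEx(m,cv2.MORPH_CLOSE,np.ones((3,3)))
    k,l,st,ce=cv2.connectedComponentsWithStats(m)
    for i in range(1,k):
        if st[i,4]>60: print(n,st[i],onz(c,*ce[i],.0735))
S=lambda x,y:(280+x/5,150+y/5); D=lambda x,y:(260+x/5,150+y/5)
print('tip',onz(s,*S(209,178),.112),onz(d,*D(290,306),.112),onz(w,134,182,.112))
print('tri tip',tri(s,S(209,178),d,D(290,306)))
print('flange s',onz(s,*S(212,238),.0735),'d',onz(d,*D(290,367),.0735),'w',onz(w,155,169,.0735))
# ears in wrist
a=onz(w,149,133,.0735);b=onz(w,160,205,.0735);print('ears',a,b,(a+b)/2,np.degrees(np.arctan2(*(b-a)[1::-1])))
print(get_obs()['ee_pos'])
E
```

```text
w [ 138  130   48   79 1292] [ 0.49856051 -0.04929479  0.0735    ]
w [123 143  21  32 343] [ 0.48442978 -0.0771036   0.0735    ]
d [306 218  24  10 112] [ 0.4944423 -0.0642819  0.0735   ]
tip [ 0.50716553 -0.05858901  0.112     ] [ 0.49692025 -0.06023183  0.112     ] [ 0.49840685 -0.05867369  0.112     ]
tri tip (array([ 0.49887551, -0.05913866,  0.10898197]), np.float64(0.004530267103552559))
flange s [ 0.51256381 -0.05586594  0.0735    ] d [ 0.49534662 -0.0668642   0.0735    ] w [ 0.49704941 -0.05888311  0.0735    ]
ears [ 0.46445997 -0.05618735  0.0735    ] [ 0.53202115 -0.06273277  0.0735    ] [ 0.49824056 -0.05946006  0.0735    ] -5.533622724165551
[0.5179318  0.08833414 0.22947995]
```

```bash
python3 -m handwheel '[[0.2,-0.002,-0.015,0,-8],[0.2,-0.004,-0.03,0,-16],[0.2,-0.006,-0.045,0,-24],[0.2,-0.008,-0.06,0,-32],[0.2,-0.01,-0.075,0,-40]]'; python3 -m handwheel '[[0.2,-0.002,-0.015,0,-8],[0.2,-0.004,-0.03,0,-16],[0.2,-0.006,-0.045,0,-24],[0.2,-0.008,-0.06,0,-32],[0.2,-0.01,-0.075,0,-40]]'; python3 -m handwheel '[[0.2,0,0,0,-8],[0.2,0,0,0,-10],[0.2,0,0,0,-10]]'; python3 - <<'E'
from h import *
for n in ('wrist',):
  c=cam(n);np.savez(f'{n}18.npz',**c)
  cv2.imwrite('pics/wrist18.png',c['color'])
E
```

```text
time: 21.8
ee_pos: [0.5076, 0.0137, 0.2282]
tcp_rot: [179.0, 0.2, 44.6]
wrist_force: [-0.5, 0.3, 0.3]
opening: 0.0682
time: 22.3
ee_pos: [0.4974, -0.0609, 0.2269]
tcp_rot: [179.0, 0.3, 4.4]
wrist_force: [-0.6, 0.9, 0.4]
opening: 0.0681
time: 22.6
ee_pos: [0.4972, -0.0601, 0.2257]
tcp_rot: [179.0, 0.4, -5.6]
wrist_force: [0.6, -0.2, -0.2]
opening: 0.0686
```

View pics/wrist18.png

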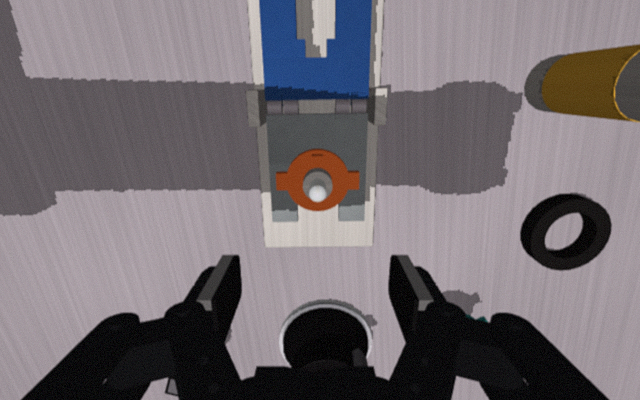

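```bash
python3 - <<'E'
from h import *
w=dict(np.load('wrist18.npz'))
crop(w['color'],265,140,105,85,6,'pics/w18c.png')
print(onz(w,317.5,180,.0735),onz(w,317,193,.1105),get_obs()['ee_pos'],get_obs()['tcp_rot'])
# project expectation of points straight under the tool axis
o=get_obs();T=R.from_euler('xyz',o['tcp_rot'],degrees=True).as_matrix()
for z in (.0735,.1105): 
    k=(z-o['ee_pos'][2])/T[2,2]; print(proj(w,o['ee_pos']+T[:,2]*k))
E
```

```text
[ 0.49924498 -0.0600543   0.0735    ] [ 0.49872266 -0.06068077  0.1105    ] [ 0.49727694 -0.06015582  0.22591407] [179.02618964   0.35753415  -5.54177316]
[[314.31354541 183.04830598]]
[[314.25487524 194.86376948]]
```

View pics/w18c.png

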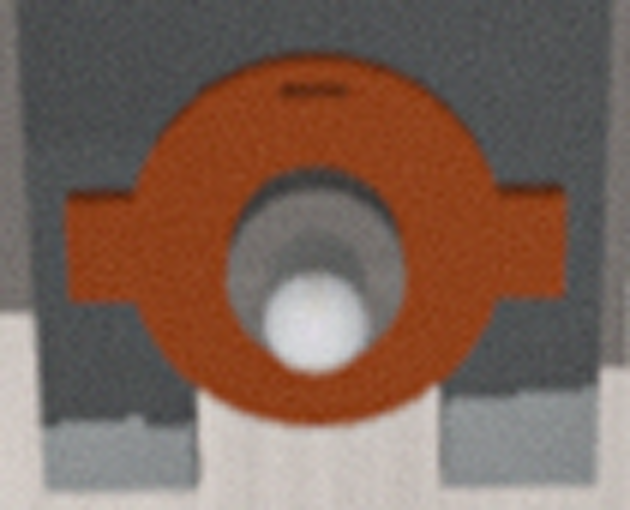

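```bash
python3 -m handwheel '[[0.1,0.0018,0,-0.03,0],[0.1,0.0018,0,-0.06,0],[0.1,0.0018,0,-0.09,0],[0.1,0.0018,0,-0.09,0]]'; python3 -m handwheel '[[0.1,0,0,0,0]]'; python3 - <<'E'
from h import *
w=cam('wrist');cv2.imwrite('pics/wrist19.png',w['color'])
o=get_obs();T=R.from_euler('xyz',o['tcp_rot'],degrees=True).as_matrix();print(o['ee_pos'],o['tcp_rot'])
for z in (.0735,.1105): 
    k=(z-o['ee_pos'][2])/T[2,2]; print(proj(w,o['ee_pos']+T[:,2]*k))
np.savez('wrist19.npz',**w)
E
```

```text
time: 23.05
ee_pos: [0.497, -0.0594, 0.1317]
tcp_rot: [179.0, 0.7, -5.4]
wrist_force: [-0.2, -0.2, -0.6]
opening: 0.0765
time: 23.15
ee_pos: [0.497, -0.0591, 0.1324]
tcp_rot: [179.0, 0.7, -5.4]
wrist_force: [0.5, -0.4, 0.4]
opening: 0.0767
[ 0.49694954 -0.05901829  0.13223871] [179.05130408   0.76426423  -5.36159812]
[[313.90909353 220.24380593]]
[[313.78650902 245.28189867]]
```

View pics/wrist19.png

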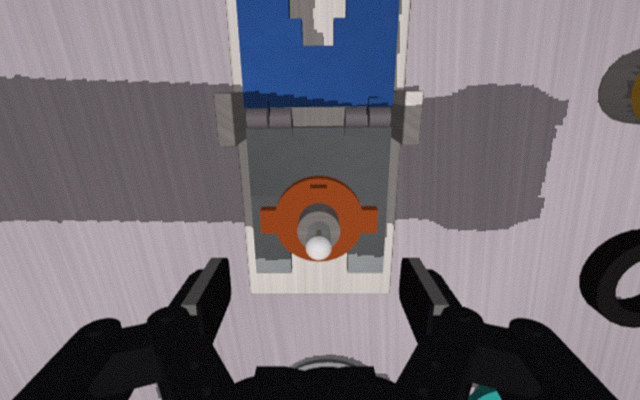

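The flange centre at (319,217) is about 5 px to the right of the tool axis (314,220), i.e. about 3 mm. I'll correct it and descend around the bulb.

```bash
python3 -m handwheel '[[0.1,0.003,-0.0013,0,0],[0.1,0.003,-0.0013,-0.015,0],[0.1,0.003,-0.0013,-0.03,0],[0.1,0.003,-0.0013,-0.03,0]]'; python3 - <<'E'
from h import *
w=cam('wrist');cv2.imwrite('pics/wrist20.png',w['color'])
o=get_obs();T=R.from_euler('xyz',o['tcp_rot'],degrees=True).as_matrix();print(o['ee_pos'],o['tcp_rot'])
for z in (.0735,.1105): 
    k=(z-o['ee_pos'][2])/T[2,2]; print(proj(w,o['ee_pos']+T[:,2]*k))
E
```

```text
time: 23.6
ee_pos: [0.4987, -0.0602, 0.0995]
tcp_rot: [179.1, 1.0, -5.4]
wrist_force: [1.0, -0.1, -0.4]
opening: 0.0766
[ 0.49903642 -0.06024991  0.10067161] [179.05535514   0.91369983  -5.3637432 ]
[[314.51883234 242.09194504]]
[[314.40028991 277.67312969]]
```

View pics/wrist20.png

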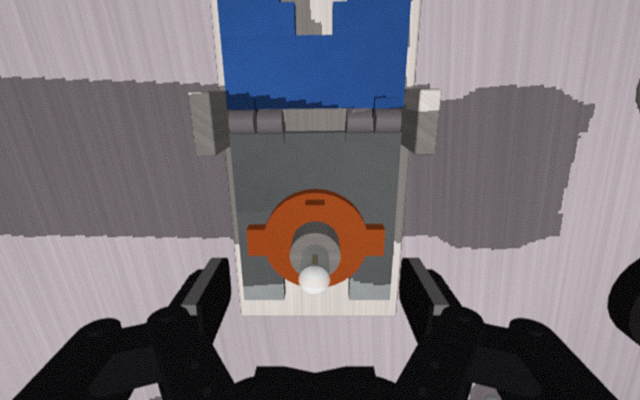

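Centred: flange at (315,240), bulb tip at (314,280). Final descent and close.

```bash
python3 -m handwheel '[[0.1,0.0005,0.0,-0.012,0],[0.1,0.0005,0.0,-0.0235,0],[0.1,0.0005,0.0,-0.0235,0]]'; python3 -m handwheel '[[0.4,0,0,0,0],[0.55,0,0,0,0],[0.55,0,0,0,0]]' 40; python3 - <<'E'
from h import *
w=cam('wrist');cv2.imwrite('pics/wrist21.png',w['color'])
print(get_obs()['ee_pos'])
w=cam('scene');crop(w['color'],290,140,80,80,6,'pics/scene21.png')
E
```

```text
time: 23.95
ee_pos: [0.4985, -0.0602, 0.075]
tcp_rot: [179.1, 1.1, -5.4]
wrist_force: [0.5, -0.3, -0.8]
opening: 0.0769
time: 24.25
ee_pos: [0.4987, -0.0602, 0.0754]
tcp_rot: [179.1, 1.0, -5.4]
wrist_force: [-0.1, -0.2, 0.1]
opening: 0.0384
[ 0.49874963 -0.06016705  0.07542724]
```

View pics/wrist21.png

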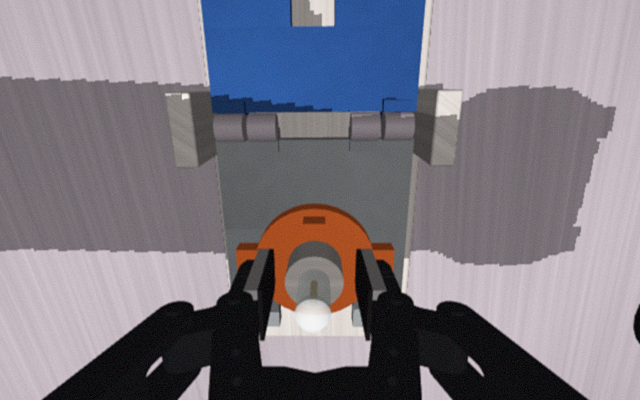

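View pics/scene21.png

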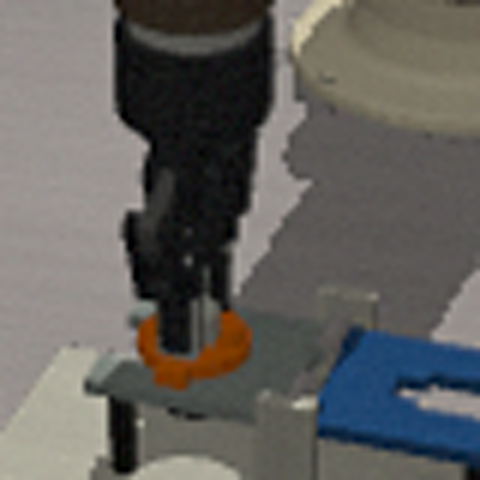

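```bash
python3 -m handwheel '[[0.65,0,0,0.001,0],[0.85,0,0,0.001,0],[0.85,0,0,0.001,0],[0.85,0,0,0.001,0]]' 45; python3 - <<'E'
from h import *
w=cam('wrist');cv2.imwrite('pics/wrist22.png',w['color'])
print(get_obs()['ee_pos'])
E
```

```text
time: 24.75
ee_pos: [0.4989, -0.0602, 0.0767]
tcp_rot: [179.0, 1.0, -5.4]
wrist_force: [-0.5, -1.6, 2.7]
opening: 0.0241
[ 0.49889472 -0.06026165  0.07664075]
```

View pics/wrist22.png

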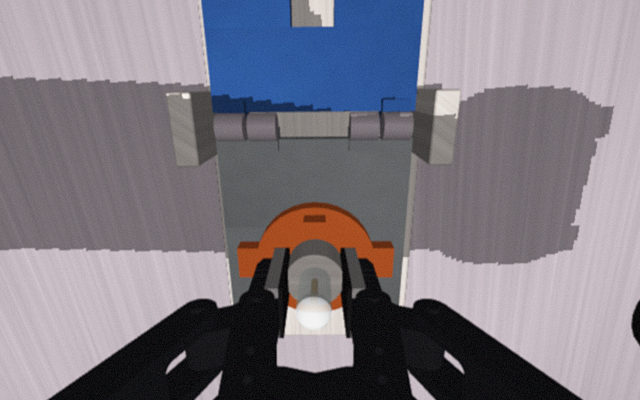

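The collar is held and the bulb is untouched between the fingers. Lifting.

```bash
python3 -m handwheel '[[0.85,0,0,0.015,0],[0.85,0,0,0.045,0],[0.85,0,0,0.09,0],[0.85,0,0,0.135,0],[0.85,0,0.01,0.175,0]]'; python3 - <<'E'
from h import *
w=cam('scene');crop(w['color'],260,90,150,150,4,'pics/scene23.png')
E
```

```text
time: 25.3
ee_pos: [0.4986, -0.0507, 0.2546]
tcp_rot: [179.0, 0.9, -5.4]
wrist_force: [1.2, -0.4, -1.3]
opening: 0.0239
```

View pics/scene23.png

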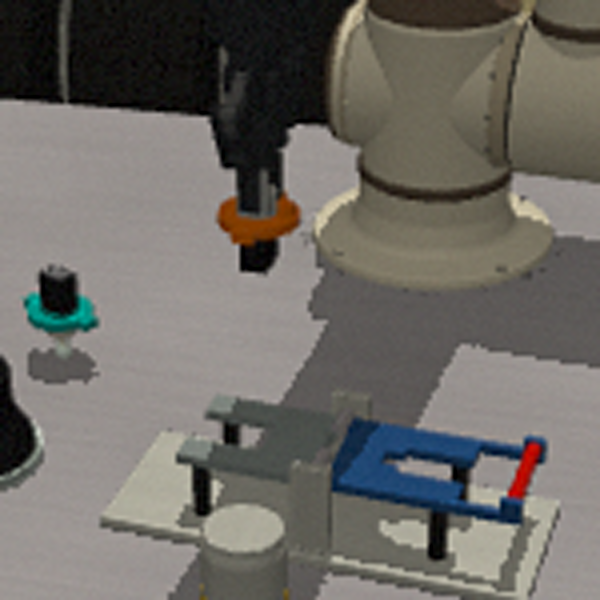

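The holder is lifted level and bulb up. Carrying it to the tray.

```bash
python3 -m handwheel '[[0.85,0,0.03,0,0],[0.85,0,0.075,0,0],[0.85,0,0.12,0,0],[0.85,0,0.165,0,0],[0.85,0,0.21,0,0]]'; python3 -m handwheel '[[0.85,0,0.045,0,0],[0.85,0,0.09,0,0],[0.85,0,0.13,0,0],[0.85,0,0.165,0,0],[0.85,0,0.174,0,0]]'; python3 -m handwheel '[[0.85,0,0,-0.045,0],[0.85,0,0,-0.09,0],[0.85,0,0,-0.12,0],[0.85,0,0,-0.12,0]]'; python3 - <<'E'
from h import *
print(get_obs()['ee_pos'])
for n in ('scene','side'):
  c=cam(n);np.savez(f'{n}24.npz',**c)
  crop(c['color'],400 if n=='scene' else 240,130 if n=='scene' else 90,110,130,4.5,f'pics/{n}24.png')
E
```

```text
time: 25.85
ee_pos: [0.4991, 0.1624, 0.2619]
tcp_rot: [179.1, 0.5, -5.4]
wrist_force: [1.1, -0.4, -1.2]
opening: 0.0241
time: 26.35
ee_pos: [0.4984, 0.3395, 0.2614]
tcp_rot: [179.1, 0.5, -5.2]
wrist_force: [-0.3, -0.2, -1.6]
opening: 0.0238
time: 26.75
ee_pos: [0.4965, 0.3378, 0.1373]
tcp_rot: [178.8, 0.9, -5.2]
wrist_force: [-0.9, -0.4, -0.7]
opening: 0.0236
[0.49654128 0.33776836 0.13725288]
```

View pics/scene24.png

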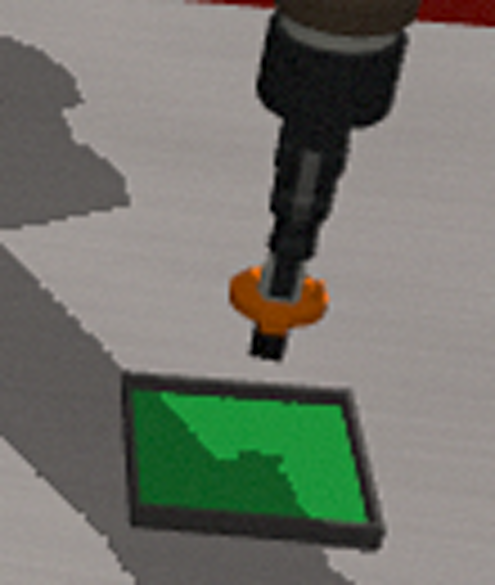

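View pics/side24.png

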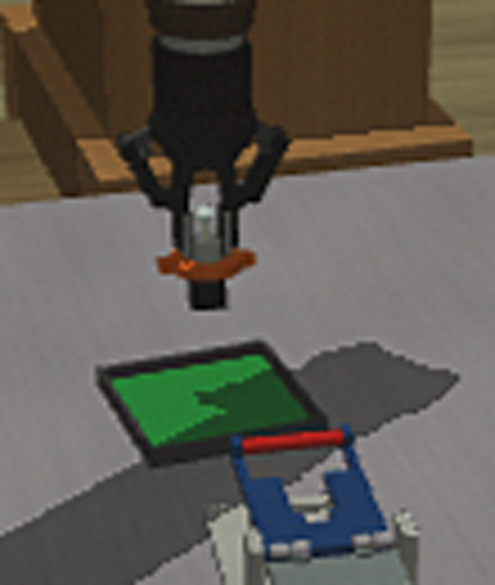

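```bash
python3 - <<'E'
from h import *
s=dict(np.load('scene24.npz'));d=dict(np.load('side24.npz'))
a=[onz(s,400+x/4.5,130+y/4.5,.016) for x,y in [(125,374),(352,388),(383,533),(133,518)]]
b=[onz(d,240+x/4.5,90+y/4.5,.016) for x,y in [(98,370),(266,343),(330,417),(152,463)]]
print(np.mean(a,0),np.mean(b,0))
E
```

```text
[0.50629702 0.3363084  0.016     ] [0.49574321 0.32967401 0.016     ]
```

```bash
python3 -m handwheel '[[0.85,0.003,-0.004,-0.03,0],[0.85,0.003,-0.004,-0.06,0],[0.85,0.003,-0.004,-0.076,0],[0.85,0.003,-0.004,-0.076,0]]'; python3 -m handwheel '[[0.85,0,0,-0.004,0],[0.85,0,0,-0.008,0],[0.85,0,0,-0.008,0]]'; python3 -m handwheel '[[0.85,0,0,-0.002,0],[0.85,0,0,-0.002,0]]'
```

```text
time: 27.25
ee_pos: [0.5016, 0.3349, 0.0672]
tcp_rot: [179.1, 0.6, -5.3]
wrist_force: [0.9, -0.3, -0.8]
opening: 0.0242
time: 27.55
ee_pos: [0.5021, 0.3351, 0.0602]
tcp_rot: [179.1, 0.5, -5.3]
wrist_force: [0.1, 0.4, -1.9]
opening: 0.0242
time: 27.75
ee_pos: [0.5023, 0.3353, 0.0586]
tcp_rot: [179.2, 0.5, -5.3]
wrist_force: [0.1, 0.1, -1.1]
opening: 0.024
```

```bash
python3 -m handwheel '[[0.85,0,0,-0.003,0],[0.85,0,0,-0.006,0],[0.85,0,0,-0.006,0]]'; python3 -m handwheel '[[0.85,0,0,-0.0015,0],[0.85,0,0,-0.0015,0]]'; python3 -m handwheel '[[0.85,0,0,-0.0015,0],[0.85,0,0,-0.0015,0]]'
```

```text
time: 28.05
ee_pos: [0.502, 0.3351, 0.0519]
tcp_rot: [179.1, 0.5, -5.3]
wrist_force: [0.7, 0.0, -1.9]
opening: 0.024
time: 28.25
ee_pos: [0.502, 0.3351, 0.0503]
tcp_rot: [179.1, 0.5, -5.3]
wrist_force: [1.5, -0.2, -1.6]
opening: 0.0237
time: 28.45
ee_pos: [0.5023, 0.3353, 0.0501]
tcp_rot: [179.2, 0.4, -5.3]
wrist_force: [-1.5, -1.5, 7.5]
opening: 0.024
```

Touchdown at TCP z 0.050, as expected. Releasing and rising straight up.

```bash
python3 -m handwheel '[[0.7,0,0,0,0],[0.4,0,0,0,0],[0.1,0,0,0,0],[0.1,0,0,0,0]]'; python3 -m handwheel '[[0.1,0,0,0.02,0],[0.1,0,0,0.05,0],[0.1,0,0,0.1,0],[0.1,0,0,0.15,0],[0.1,0,0,0.18,0]]'; python3 -m handwheel '[[0.1,0,0,0,0],[0.1,0,0,0,0]]';python3 - <<'E'
from h import *
for n in ('scene','side','wrist'):
  c=cam(n);np.savez(f'{n}25.npz',**c);cv2.imwrite(f'pics/{n}25.png',c['color'])
  if n!='wrist': crop(c['color'],400 if n=='scene' else 250,170 if n=='scene' else 130,100,100,5,f'pics/{n}25c.png')
E
```

```text
time: 28.85
ee_pos: [0.5023, 0.3353, 0.0499]
tcp_rot: [179.2, 0.5, -5.3]
wrist_force: [-0.5, 0.4, 0.6]
opening: 0.0679
time: 29.35
ee_pos: [0.5026, 0.3355, 0.2341]
tcp_rot: [179.3, 0.3, -5.3]
wrist_force: [1.6, -0.3, 0.8]
opening: 0.0769
time: 29.55
ee_pos: [0.503, 0.3357, 0.2348]
tcp_rot: [179.4, 0.2, -5.3]
wrist_force: [-0.7, 0.3, -1.1]
opening: 0.0769
```

View pics/scene25.png

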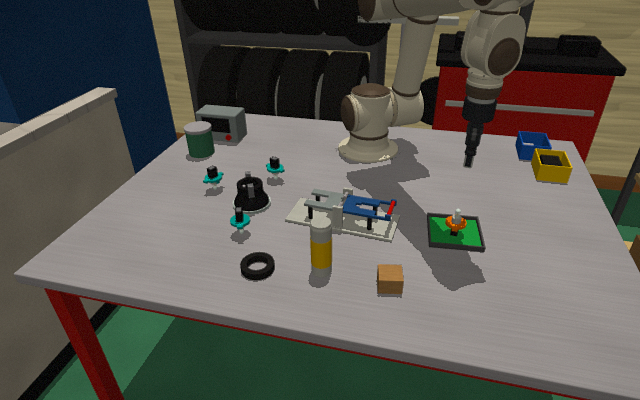

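View pics/scene25c.png

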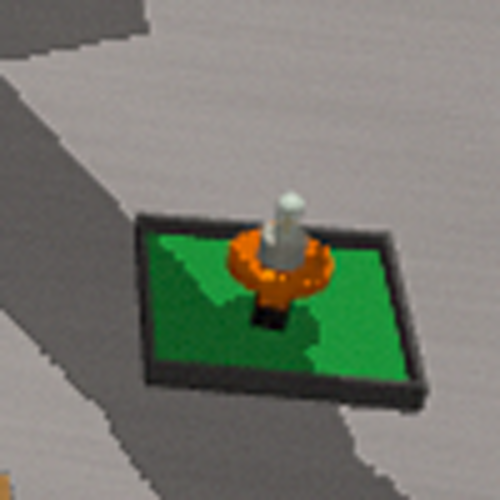

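View pics/side25c.png

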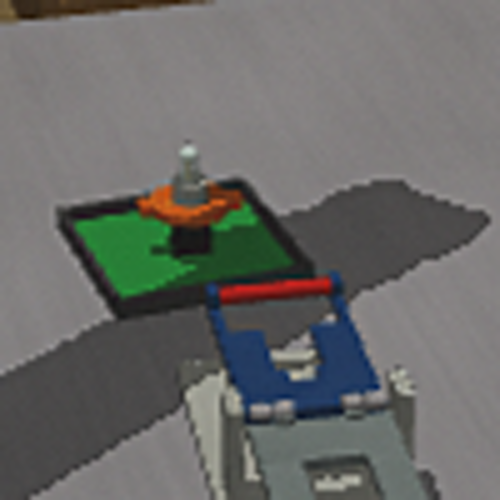

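View pics/wrist25.png

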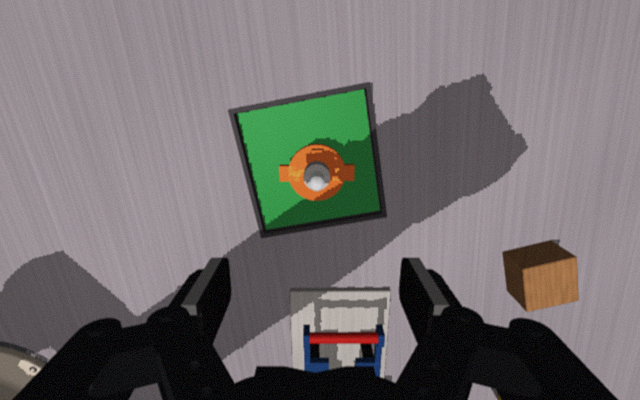

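The holder stands upright near the middle of the tray (flange at (317,172) in the wrist view, tray centre about (309,160)). The blue fork is flat, the bystanders haven't moved, and the gripper is clear. Handing in.

```bash
python3 -c "
from workcell import job_done;print(job_done())"
```

```text
the job is handed in; nothing more can be done
None
```

I carried out every step and handed the job in at about 29.6 s of the 72 s allowed. `job_done` gives no verdict, so the result rests on my own checks.

- **Unlocking:** Turning the holder counter-clockwise (seen from above) met the hard stop, at about -1.0 Nm after 14°. Clockwise it turned freely; I took it about 60° round and lifted it out.
- **Turnover:** I laid it bulb down in the blue fork and let go. I then swung the fork over by its bar until the holder lay bulb up on the grey fork, and laid the blue fork back where it was.
- **Placing:** I gripped the collar with the jaws along the hinge and stood the holder in the tray.

**Last checks, all from camera views:**
- The holder stands upright, bulb up, within about 10 mm of the tray's centre.
- The blue fork lies flat.
- The spray can, carton, boot and turquoise look-alikes look unmoved.
- The gripper hangs open about 0.23 m up, touching nothing.
- The bulb stayed visibly clear between the fingers throughout, though I had no direct reading of contact on the glass.

**Disagreements:** Fixed-camera and wrist-camera positions differed by up to about 3 mm on the cradle and up to about 10 mm on the tray and holder. The highest force I read was about 17 N, during the swing. No check failed.

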